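# Put away the glassware after a measurement

### The arm

A 7-joint arm with a two-finger parallel gripper is mounted at the origin on the work surface. World frame = base frame: x ahead of the robot, y to its left, z up, the work surface at z = 0. Lengths are in m, angles in rad, forces in N, time in s.
With the tool pointing down it reaches from about 0.425 to 0.95 m from the base axis. Payload 16.7 kg.
Tool frame: the origin (TCP) lies midway between the tips of the shut fingers; the grasp point (between the pads) lies 19 mm behind it; z points along the fingers, y is the line along which they close (so a half turn about z gives the same grasp; the last joint's range is limited). The gripper opens to 94 mm and grips with 3 to 60 N. Pads are 16 mm wide; open, the fingers measure 119 mm over their backs; the gripper's body (75 mm by 177 mm) begins 78 mm behind the grasp point.
Start: joints at [1.177, 0.426, 0.074, 1.606, -0.034, 1.111, -0.067], TCP at [0.163, -0.655, 0.205] pointing down, gripper open.
Joint ranges: [-2.85, 2.85], [-0.5, 2.14], [-1.23, 1.37], [0.21, 2.46], [-1.02, 4.16], [0.16, 2.05], [-2.73, 2.73]. Speed limits (rad/s): [1.89, 1.89, 2.39, 2.39, 3.01, 3.01, 3.01].

### API

Orientations are given as a 3x3 rotation matrix whose columns are the frame's x, y, z axes.
In Python, from rig import ctrl gives the robot as it stands.
- The arm moves only by the tool jog_arm, never from a script. Its argument "series" is a list of rows, each a list of 7 numbers: the turn, a rotation vector about the world's x, y, z each as a share of pi/2 rad, from -1 to 1, then the shift along the world's x, y, z each as a share of 0.2 m, from -1 to 1, then the opening, from -1 (shut) to 1 (fully open). A call has 1 to 8 rows; each row shifts and turns the commanded pose from where the row before left it; what a row does not reach is not made up. A row lasts 1/12 s, in which the tool goes at most 41.7 mm and 7.16 degrees, less where a joint would pass 70% of its speed; a pose out of reach is approached as far as the arm can. A call with a number of a shift or a turn outside -1 to 1 is refused whole. A call with a gripper value outside its range is refused whole. The fingers move at their own pace and stop on an object; the grip force is fixed at half the most. Time passes only in rows, so rows that do not move let the fingers close. It gives the time, the measured TCP pose, the force, the opening and the grip force at its end, in the units of the state.
- ctrl.observe(): the state, without advancing time (a new reading comes with each control period).
- ctrl.read_camera(name): name is "scene" or "side" or "wrist"; returns a dict with "frame" (480x640x3 uint8, red, green, blue), "mtx" (3x3 intrinsics, pixels), "camera_from_world" (4x4, takes a point from world to camera coordinates); the wrist camera has in their place "tool_from_camera" (4x4, takes a point from camera to tool coordinates, whose origin is the TCP and whose axes are the flange's). Camera axes: x right, y up, looking along -z (the intrinsics and any distortion apply to the point x, -y, -z); pixel columns grow to the right and rows downward; lengths in m; the calibration is good to about 2 mm. The wrist camera is an equidistant fisheye: a pixel r from the principal point sees the ray r / f radians off the axis. A picture is of the moment at which its call begins: read the wrist's pose just before it. There is no depth.
- ctrl.finish_job(): hands the job in; it is judged then, once.
Trained networks look in a picture, given as the dict that the camera call returned (one of the last four; its "shot" number tells which), for a name from the list of things; names that differ only in an ending like _2 or _b are one class to them, and where a whole thing is asked for, a point or a joint stands for the part that bears it (a point fixed in the world has none). Each returns a list of dicts, best first, with "confidence" (0 to 1); they miss things now and then, are a little off and sometimes report something else, mostly with a low value. They report only what shows in the picture. A call takes as long as a camera call. They do not tell look-alikes from the thing itself.
- ctrl.spot_in(picture, target): "position" ([column, row] in pixels, amid what is visible of it).
The state is a dict: "t": time; "joint_positions": joint angles; "qd": joint speeds; "joint_efforts": joint torques, N m; "position": TCP position; "tcp_rot": TCP orientation; "force": force on the tool from outside, world axes, zero at the start; "wrist_torque": the same for the moment, N m; "gripper_width": finger opening in m; "finger_force": force on a finger pad.
Only numpy, scipy, OpenCV 4.12 (cv2) and the standard library are available. Lean on these libraries where they do the work, as an engineer would, in place of code of your own. Each camera call takes 0.05 s, during which the arm holds its last target. There are 200 camera calls.

### The job

Sort the glassware left on the bench: stand the large and the small amber bottle upright on the floor of the grey divided tray, each in the bay of its own size, lay the two cuvettes (narrow and wide) flat on the floor of the flat metal tray, not one on the other, and stand the loose stopper on its head in the white dish. It is glass, so set each piece down gently, never dropping it, and let go of everything. Leave the beaker and the wash bottle where they are.

Things in the scene. Friction and masses are not known exactly. Their poses are not given: they have to be found in the camera images.
- large_bottle: Large amber glass bottle with a black screw cap, loose, standing upright. 92 mm tall: body 56 mm in diameter up to 53 mm, sloping shoulder up to 66 mm, neck 28 mm in diameter; cap 34 mm in diameter from 70 to 92 mm height. About 0.16 kg. Easily lifted by its cap. Origin: centre of its underside; z up along its axis.
- small_bottle: Small amber glass bottle with a black screw cap, loose, standing upright. 76 mm tall: body 34 mm in diameter up to 46 mm, sloping shoulder up to 54 mm, neck 18 mm in diameter; cap 24 mm in diameter from 58 to 76 mm height. About 0.05 kg. Easily lifted by its cap. Origin: centre of its underside; z up along its axis.
- narrow_cell: Narrow cuvette, a pale frosted glass bar with a white cap at its +x end, loose, lying on its side: 45 mm long (x), 12.5 mm wide (y), 12.5 mm high (z). About 0.015 kg. Origin: the centre of the bar, 6.25 mm above what it lies on.
- wide_cell: Wide cuvette, a pale frosted glass bar with a white cap at its +x end, loose, lying on its broad side: 45 mm long (x), 24 mm wide (y), 12.5 mm high (z). About 0.025 kg. Origin: the centre of the bar, 6.25 mm above what it lies on.
- stopper: Amber glass bottle stopper, loose, standing on its flat round head with the plug pointing up. Head 34 mm in diameter and 8 mm thick, at the bottom; the plug rises from it from 10 mm (23 mm in diameter) to 36 mm height (19 mm in diameter). About 0.03 kg. Origin: centre of its underside (the head's flat face); z up along the plug.
- bottle_tray: Grey plastic tray with two bays, fixed to the bench: 84 mm (x) by 142 mm (y), walls 4 mm thick and 25 mm high, floor 4 mm thick, one dividing wall across. Large bay, for the large bottle: inside 76 by 76 mm, its centre at y = -29 mm from the origin. Small bay, for the small bottle: inside 76 mm (x) by 54 mm (y), its centre at y = +40 mm. Origin: centre of the tray's underside, on the bench; z up.
- cell_tray: Flat aluminium tray for the cuvettes, fixed to the bench: 96 mm (x) by 156 mm (y) outside, 90 by 150 mm inside, rim 10 mm high and 3 mm thick, floor 3 mm thick, no divisions. Origin: centre of its underside, on the bench; z up.
- dish: Round white ceramic dish for the stopper, fixed to the bench: 92 mm in outer diameter, 18 mm high, flat floor 5 mm thick and about 82 mm in diameter inside. Origin: centre of its underside, on the bench; z up.
- beaker: Empty glass beaker, a bystander, loose: 68 mm in diameter, 85 mm tall. Not to be moved. Origin: centre of its underside.
- wash_bottle: White plastic wash bottle with a blue collar, a bystander, loose: 64 mm in diameter, about 180 mm tall with its spout. Not to be moved. Origin: centre of its underside.
Mind the look-alikes: they are no part of the job. What is shaped like the wide_cell but purple or yellow is not meant.

How it is judged:
By the outcome, as a careful person would: the job done as asked, in the order asked, and still so for the second after the job is handed in, with the robot touching nothing.
It also fails if it takes over 125 s, if anything falls off the work surface, if the arm or the gripper's body presses on something with over 40 N, if the wrist force passes 120 N, or if a joint passes its speed limit or range.

## Working session

There is one attempt and no reset: what is moved stays moved. The work goes in short steps, Python scripts to look and compute and a tool call to move; the robot and the scene stay as the last step left them, time stands still between calls to the robot, and variables do not carry over. Pictures are saved under pics/ and viewed, at most 14 in all, crops included, and the job is handed in when it is done.

Besides the shell and the picture viewer there is one more tool, called after ">>>" as name([rows], argument=value, ...), one row to a line, values as JSON. jog_arm: Moves the arm, as the interface text tells. Its arguments: {"type":"object","properties":{"series":{"type":"array","items":{"type":"array","items":{"type":"number","minimum":-1,"maximum":1}}}},"required":["series"]}

```bash
mkdir -p pics; cat > h.py <<'E'
import numpy as np, cv2
from rig import ctrl
def ray(p,uv):
    K=p["mtx"];M=np.array(p["camera_from_world"]);R=M[:3,:3];o=-R.T@M[:3,3]
    d=np.linalg.inv(K)@np.array([uv[0],uv[1],1.]);return o,R.T@(d*[1,-1,-1])
def at(p,uv,z):
    o,d=ray(p,uv);return o+d*(z-o[2])/d[2]
def wat(p,s,uv,z):
    K=np.array(p["mtx"]);T=np.array(p["tool_from_camera"])
    x=(uv[0]-K[0,2])/K[0,0];y=(uv[1]-K[1,2])/K[1,1];r=np.hypot(x,y)+1e-9
    d=np.array([x/r*np.sin(r),-y/r*np.sin(r),-np.cos(r)])
    R=np.array(s["tcp_rot"]);o=R@T[:3,3]+s["position"];d=R@T[:3,:3]@d
    return o+d*(z-o[2])/d[2]
def save(p,n): cv2.imwrite(f"pics/{n}.png",p["frame"][:,:,::-1])
E
python3 - <<'E'
from h import *
np.set_printoptions(precision=3,suppress=True)
H=dict(large_bottle=.046,small_bottle=.038,narrow_cell=.006,wide_cell=.006,stopper=.018,bottle_tray=.012,cell_tray=.003,dish=.01,beaker=.042,wash_bottle=.08)
for c in("scene","side"):
    p=ctrl.read_camera(c);save(p,c)
    for n,h in H.items():
        print(c,n,[(np.round(r["position"]),round(r["confidence"],2),at(p,r["position"],h)[:2]) for r in ctrl.spot_in(p,n)[:4]])
print(ctrl.observe())
E
```

```text
scene large_bottle [(array([259., 237.]), 0.98, array([ 0.43 , -0.152]))]
scene small_bottle [(array([351., 149.]), 0.75, array([0.356, 0.287]))]
scene narrow_cell [(array([261., 239.]), 0.51, array([ 0.404, -0.123]))]
scene wide_cell [(array([340., 190.]), 0.65, array([0.425, 0.15 ])), (array([313., 178.]), 0.51, array([0.335, 0.146])), (array([368., 176.]), 0.5, array([0.444, 0.249])), (array([302., 218.]), 0.23, array([ 0.423, -0.002]))]
scene stopper [(array([178., 324.]), 0.62, array([ 0.464, -0.407])), (array([190., 265.]), 0.61, array([ 0.357, -0.289]))]
scene bottle_tray [(array([366., 246.]), 0.72, array([0.606, 0.01 ]))]
scene cell_tray [(array([286., 326.]), 0.57, array([ 0.617, -0.272]))]
scene dish [(array([426., 196.]), 0.65, array([0.612, 0.265]))]
scene beaker [(array([480., 237.]), 0.64, array([0.8  , 0.168]))]
scene wash_bottle [(array([176., 324.]), 0.82, array([ 0.511, -0.435]))]
side large_bottle [(array([392., 250.]), 0.58, array([ 0.429, -0.139]))]
side small_bottle [(array([363., 473.]), 0.78, array([0.346, 0.288]))]
side narrow_cell [(array([372., 319.]), 0.5
[... 466 characters left out ...]
808, 0.139]))]
side wash_bottle [(array([396., 152.]), 0.89, array([ 0.505, -0.412])), (array([362., 474.]), 0.45, array([0.347, 0.3  ]))]
{'t': 1.1, 'joint_positions': array([ 1.177,  0.426,  0.074,  1.606, -0.034,  1.111, -0.067]), 'qd': array([ 0.   , -0.001, -0.002,  0.   , -0.   ,  0.001,  0.   ]), 'joint_efforts': array([ -0.001, -93.554,   3.663, -45.454,  -0.049,   0.013,   0.   ]), 'position': array([ 0.163, -0.655,  0.206]), 'tcp_rot': array([[ 0.97 ,  0.241,  0.   ],
       [ 0.241, -0.97 , -0.   ],
       [ 0.   ,  0.   , -1.   ]]), 'force': array([-0.091,  0.21 , -0.035]), 'wrist_torque': array([-0.004, -0.048,  0.024]), 'finger_force': 0.0, 'gripper_width': 0.09396948333036172}
```

View images.

View pics/scene.png

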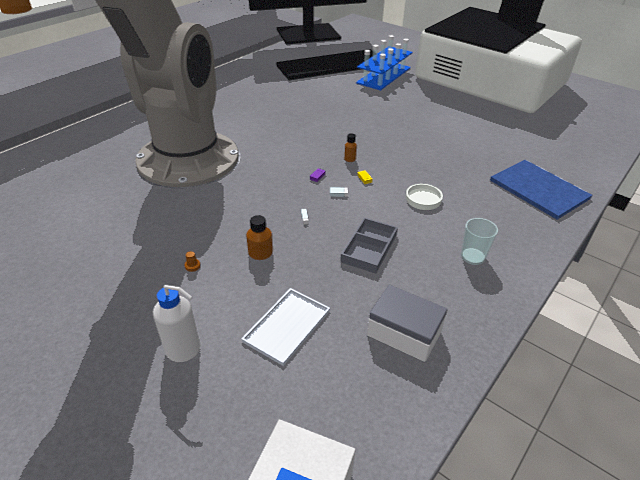

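View pics/side.png

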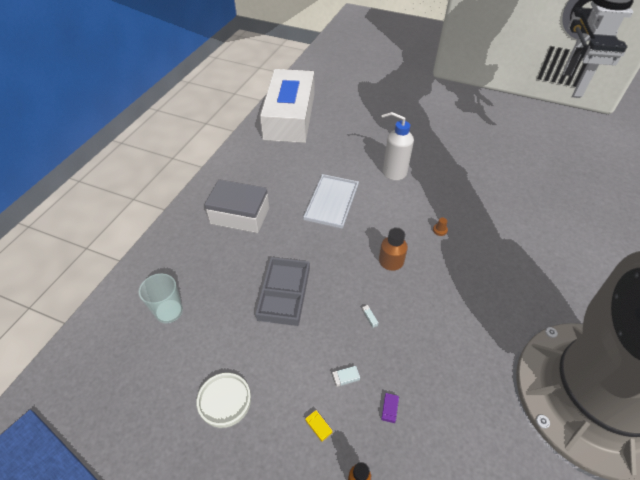

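```bash
python3 - <<'E'
import cv2
a=cv2.imread('pics/scene.png')[140:260,250:410];b=cv2.imread('pics/side.png')[290:450,290:450]
a=cv2.resize(a,None,fx=2.5,fy=2.5,interpolation=2);b=cv2.resize(b,(400,400),interpolation=2)
a=cv2.copyMakeBorder(a,0,100,0,0,0)
cv2.imwrite('pics/crop1.png',cv2.hconcat([a,b]))
E
```

```text
(no output)
```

View pics/crop1.png

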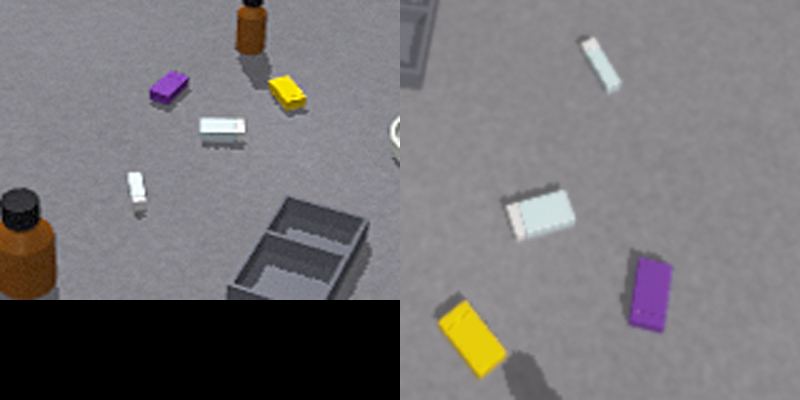

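Large bottle at scene (259,237), small at (351,149), stopper at (190,265), and the trays and dish are clear. Wide-cell candidates are purple (scene 317,175), yellow (365,177) and pale with a white cap (339,191). The pale one fits, because purple and yellow are excluded. The narrow cell is the pale bar at (305,216). The crop confirms both: pale wide at side (347,374), narrow at side (370,316).

```bash
cat >> h.py <<'E'
def seg(p,uv,kind,w=30):
    x0,y0=int(max(uv[0]-w,0)),int(max(uv[1]-w,0))
    f=p["frame"][y0:int(uv[1])+w,x0:int(uv[0])+w].astype(int)
    if kind=="dark": m=f.max(2)<45
    elif kind=="amber": m=(f[...,0]-f[...,2])>60
    elif kind=="pale": m=f.min(2)>150
    elif kind=="grey": m=f.max(2)<88
    m=m.astype(np.uint8);n,l,st,c=cv2.connectedComponentsWithStats(m)
    i=1+np.argmax(st[1:,4]);pts=np.argwhere(l==i)[:,::-1].astype(np.float32)+[x0,y0]
    return pts.astype(np.float32)
E
python3 - <<'E'
from h import *
np.set_printoptions(precision=3,suppress=True)
P={c:ctrl.read_camera(c) for c in("scene","side")}
def tri(a,b):
    o1,d1=ray(P["scene"],a);o2,d2=ray(P["side"],b)
    t=np.linalg.lstsq(np.c_[d1,-d2],o2-o1,rcond=None)[0];A=o1+d1*t[0];B=o2+d2*t[1];return (A+B)/2,np.linalg.norm(A-B)
for n,k,a,b in(("Lcap","dark",(258,222),(396,236)),("Scap","dark",(351,137),(361,470)),("stop","amber",(191,262),(441,227)),("narrow","pale",(305,216),(370,316)),("wide","pale",(339,191),(347,375)),("tray","pale",(286,326),(331,200)),("dish","pale",(425,197),(224,400))):
    w=60 if n in("tray","dish") else 14
    q=[seg(P["scene"],a,k,w),seg(P["side"],b,k,w)]
    r=[cv2.minAreaRect(x) for x in q]
    print(n,[(len(x),x.min(0),x.max(0)) for x in q],tri(*[(x.min(0)+x.max(0))/2 for x in q]))
    if k=="pale":
        z={"narrow":.0125,"wide":.0125,"tray":.01,"dish":.018}[n]
        for c,x in zip(P,q):
            W=np.array([at(P[c],u,z)[:2] for u in x],np.float32);print("   ",c,cv2.minAreaRect(W*1000))
for uv in((260,258),(309,263),(297,324),(257,315),(254,294),(302,299)): print("tray",uv)
# bottle tray by rim corners (side view top rim) & box
for n,c,L,z in(("btray","side",[(269,257),(309,260),(298,324),(257,318)],.025),("btray","scene",[(367,219),(398,230),(376,270),(341,258)],.025),("box","side",[(222,181),(269,187),(262,231),(206,221)],.05)):
    print(n,c,[at(P[c],u,z)[:2] for u in L])
a=P["side"]["frame"][245:335,240:325];b=P["scene"]["frame"][205:285,330:410]
cv2.imwrite("pics/crop2.png",cv2.hconcat([cv2.resize(a,(400,424),interpolation=2),cv2.resize(b,(400,424),interpolation=2)])[:,:,::-1])
E
```

```text
Traceback (most recent call last):
  File "h.py", line 23, in seg
    i=1+np.argmax(st[1:,4]);pts=np.argwhere(l==i)[:,::-1].astype(np.float32)+[x0,y0]
        ~~~~~~~~~^^^^^^^^^^
ValueError: attempt to get argmax of an empty sequence
```

```bash
sed -i 's/>60$/>35/; s/f.min(2)>150/f.min(2)>140/' h.py
cat > m.py <<'E'
from h import *
np.set_printoptions(precision=3,suppress=True)
P={c:ctrl.read_camera(c) for c in("scene","side")}
def tri(a,b):
    o1,d1=ray(P["scene"],a);o2,d2=ray(P["side"],b)
    t=np.linalg.lstsq(np.c_[d1,-d2],o2-o1,rcond=None)[0];A=o1+d1*t[0];B=o2+d2*t[1];return (A+B)/2,np.linalg.norm(A-B)
for n,k,a,b in(("Lcap","dark",(258,222),(396,236)),("Scap","dark",(351,137),(361,470)),("stop","amber",(191,262),(441,227)),("narrow","pale",(305,216),(370,316)),("wide","pale",(339,191),(347,375)),("tray","pale",(286,326),(331,200)),("dish","pale",(425,197),(224,400))):
  try:
    w=60 if n in("tray","dish") else 14
    q=[seg(P["scene"],a,k,w),seg(P["side"],b,k,w)]
    print(n,[(len(x),x.min(0),x.max(0)) for x in q],tri(*[(x.min(0)+x.max(0))/2 for x in q]))
    if k=="pale":
        z={"narrow":.0125,"wide":.0125,"tray":.01,"dish":.018}[n]
        for c,x in zip(P,q):
            W=np.array([at(P[c],u,z)[:2] for u in x],np.float32);print("   ",c,cv2.minAreaRect(W*1000))
  except ValueError: print(n,"fail",P["scene"]["frame"][a[1],a[0]],P["side"]["frame"][b[1],b[0]])
for n,c,L,z in(("btray","side",[(269,257),(309,260),(298,324),(257,318)],.025),("btray","scene",[(367,219),(398,230),(376,270),(341,258)],.025),("box","side",[(222,181),(269,187),(262,231),(206,221)],.05)):
    print(n,c,[at(P[c],u,z)[:2] for u in L])
a=P["side"]["frame"][245:335,240:325];b=P["scene"]["frame"][205:285,330:410]
cv2.imwrite("pics/crop2.png",cv2.hconcat([cv2.resize(a,(400,424),interpolation=2),cv2.resize(b,(400,400),interpolation=2).copy() if 0 else cv2.resize(b,(400,424),interpolation=2)])[:,:,::-1])
E
python3 m.py
```

```text
Lcap fail [59 56 58] [59 58 61]
Scap [(55, array([347., 134.], dtype=float32), array([354., 142.], dtype=float32)), (183, array([353., 464.], dtype=float32), array([367., 479.], dtype=float32))] (array([0.349, 0.294, 0.068]), np.float64(0.00376833670676382))
stop [(235, array([184., 251.], dtype=float32), array([199., 271.], dtype=float32)), (201, array([433., 217.], dtype=float32), array([447., 235.], dtype=float32))] (array([ 0.349, -0.277,  0.015]), np.float64(0.0036883606326186926))
narrow [(76, array([301., 208.], dtype=float32), array([308., 220.], dtype=float32)), (182, array([362., 304.], dtype=float32), array([378., 328.], dtype=float32))] (array([0.424, 0.009, 0.011]), np.float64(0.00208529507104263))
    scene ((423.60247802734375, 6.499542236328125), (14.257146835327148, 48.33338928222656), 46.603878021240234)
    side ((423.96551513671875, 8.72464370727539), (16.78430938720703, 54.74546813964844), 45.33858108520508)
wide [(156, array([329., 180.], dtype=float32), array([352., 192.], dtype=float32)), (479, array([333., 365.], dtype=float32), array([360., 388.], dtype=floa
[... 822 characters left out ...]
float32)), (2469, array([195., 373.], dtype=float32), array([252., 428.], dtype=float32))] (array([0.607, 0.265, 0.009]), np.float64(0.00040095942665024654))
    scene ((603.63671875, 256.8868713378906), (107.6132583618164, 94.14800262451172), 73.87448120117188)
    side ((605.4791870117188, 265.40472412109375), (94.18376159667969, 97.85606384277344), 37.145713806152344)
btray side [array([ 0.669, -0.037]), array([ 0.587, -0.062]), array([0.545, 0.087]), array([0.623, 0.105])]
btray scene [array([0.56 , 0.076]), array([0.638, 0.089]), array([ 0.673, -0.053]), array([ 0.594, -0.071])]
box side [array([ 0.864, -0.182]), array([ 0.752, -0.207]), array([ 0.704, -0.078]), array([ 0.831, -0.057])]
```

View pics/crop2.png

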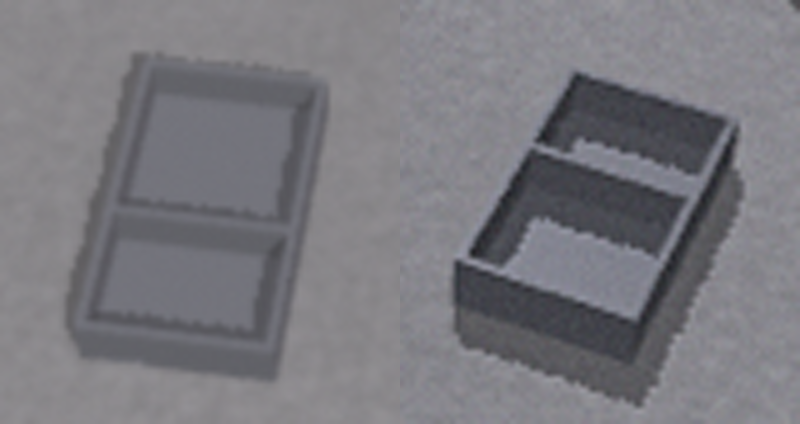

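The grey tray's large bay is at the -y end (side view, top). The rim corners are clear in both crops. I'll refine the tray and large cap.

```bash
sed -i 's/f.max(2)<45/f.max(2)<72/' h.py
python3 - <<'E'
from h import *
np.set_printoptions(precision=4,suppress=True)
P={c:ctrl.read_camera(c) for c in("scene","side")}
def tri(a,b):
    o1,d1=ray(P["scene"],a);o2,d2=ray(P["side"],b)
    t=np.linalg.lstsq(np.c_[d1,-d2],o2-o1,rcond=None)[0];A=o1+d1*t[0];B=o2+d2*t[1];return (A+B)/2,np.linalg.norm(A-B)
q=[seg(P["scene"],(258,222),"dark",16),seg(P["side"],(396,236),"dark",16)]
print([(len(x),x.min(0),x.max(0)) for x in q],tri(*[(x.min(0)+x.max(0))/2 for x in q]))
for c,L in(("side",[(271.2,256.3),(309.7,262),(298.4,317.2),(255.3,314.7)]),("scene",[(377.4,265.8),(341.4,254.4),(365.4,218.8),(397.6,228)])):
    W=np.array([at(P[c],u,.025)[:2] for u in L]);print(c,W,W.mean(0),np.linalg.norm(W-np.roll(W,1,0),axis=1)); y=W[2]+W[3]-W[0]-W[1];print(y/np.linalg.norm(y))
s=ctrl.observe();w=ctrl.read_camera("wrist");print(w["mtx"],w["tool_from_camera"])
E
```

```text
[(233, array([250., 215.], dtype=float32), array([265., 232.], dtype=float32)), (220, array([388., 229.], dtype=float32), array([403., 245.], dtype=float32))] (array([ 0.4272, -0.1484,  0.0801]), np.float64(0.0034646652826974796))
side [[ 0.6653 -0.0402]
 [ 0.5833 -0.0578]
 [ 0.5506  0.073 ]
 [ 0.6299  0.0998]] [0.6073 0.0187] [0.1445 0.0839 0.1348 0.0837]
[-0.2438  0.9698]
scene [[ 0.6684 -0.0405]
 [ 0.5881 -0.0614]
 [ 0.5563  0.0739]
 [ 0.6332  0.0943]] [0.6115 0.0166] [0.1394 0.083  0.139  0.0795]
[-0.2408  0.9706]
[[371.6483   0.     319.8488]
 [  0.     371.6483 238.3803]
 [  0.       0.       1.    ]] [[ 0.0003  0.9717  0.2362  0.0684]
 [ 1.     -0.0003 -0.      0.0001]
 [ 0.      0.2362 -0.9717 -0.179 ]
 [ 0.      0.      0.      1.    ]]
```

>>> jog_arm([
  [0,0,0,0.09,0.175,0,1],
  [0,0,0,0.09,0.175,0,1],
  [0,0,0,0.09,0.175,0,1],
  [0,0,0,0.09,0.175,0,1],
  [0,0,0,0.09,0.175,0,1],
  [0,0,0,0.09,0.175,0,1],
  [0,0,0,0.09,0.175,0,1],
  [0,0,0,0.09,0.175,0,1],
])

```text
t: 2.12
position: [0.3074, -0.3733, 0.2057]
tcp_rot: [[0.97, 0.241, 0.0], [0.241, -0.97, -0.001], [0.0, 0.001, -1.0]]
force: [1.5, -0.9, -0.6]
gripper_width: 0.0939
finger_force: 0.0
```

>>> jog_arm([
  [0,0,0,0.09,0.175,0,1],
  [0,0,0,0.09,0.175,0,1],
  [0,0,0,0.09,0.175,0,1],
  [0,0,0,0.09,0.175,0,1],
  [0,0,0,0.09,0.175,0,1],
  [0,0,0,0.09,0.175,0,1],
  [0,0,0,0,0,0,1],
])

```text
t: 2.7
position: [0.4179, -0.1589, 0.206]
tcp_rot: [[0.969, 0.248, 0.002], [0.248, -0.969, 0.001], [0.002, -0.0, -1.0]]
force: [-0.5, 0.0, 0.3]
gripper_width: 0.0943
finger_force: 0.0
```

```bash
python3 - <<'E'
from h import *
np.set_printoptions(precision=4,suppress=True)
s=ctrl.observe();w=ctrl.read_camera("wrist");save(w,"w1");print(s["position"])
for n,z in(("large_bottle",.05),("narrow_cell",.006),("wide_cell",.006)):
    print(n,[(r["position"],r["confidence"],wat(w,s,r["position"],z)) for r in ctrl.spot_in(w,n)[:3]])
print(ctrl.observe()["position"])
E
```

```text
[ 0.4179 -0.1589  0.206 ]
large_bottle [([312.8, 207.6], 0.95, array([ 0.432 , -0.1487,  0.05  ])), ([77.6, 149.4], 0.22, array([0.4352, 0.1059, 0.05  ]))]
narrow_cell [([175.3, 171.6], 0.68, array([0.4281, 0.0033, 0.006 ]))]
wide_cell [([78.1, 151.8], 0.88, array([0.4261, 0.1371, 0.006 ])), ([25.5, 127.4], 0.75, array([0.4431, 0.2363, 0.006 ])), ([55.3, 221.3], 0.73, array([0.334 , 0.1628, 0.006 ]))]
[ 0.4146 -0.1657  0.2055]
```

View pics/w1.png

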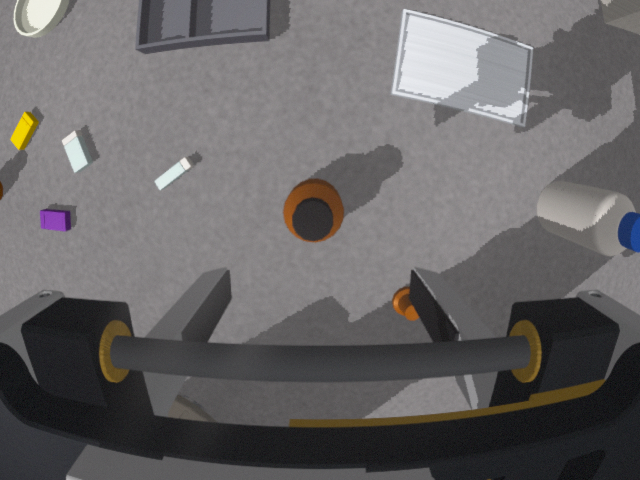

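Wrist view: cap top at (313,219). The stopper shows near the right finger at (405,303). The arm was still settling during that shot, so I'll retake it settled.

```bash
python3 - <<'E'
from h import *
np.set_printoptions(precision=4,suppress=True)
s=ctrl.observe();w=ctrl.read_camera("wrist");print(s["position"],s["tcp_rot"][0])
r=ctrl.spot_in(w,"large_bottle")[0]["position"];q=seg(w,(r[0],r[1]+9),"dark",30);c=(q.min(0)+q.max(0))/2
print(r,c,len(q),wat(w,s,c,.092),wat(w,s,c,.088))
n=ctrl.spot_in(w,"narrow_cell")[0]["position"]
for kk,u in(("n",n),("w",ctrl.spot_in(w,"wide_cell")[0]["position"])):
    q=seg(w,u,"pale",28);W=np.array([wat(w,s,x,.0125)[:2] for x in q],np.float32)*1000;print(kk,u,len(q),cv2.minAreaRect(W),W.mean(0))
E
```

```text
[ 0.4146 -0.1657  0.2055] [ 0.9706  0.2407 -0.0001]
[305.7, 204.4] [305. 212.] 1351 [ 0.4301 -0.1497  0.092 ] [ 0.4295 -0.1497  0.088 ]
n [169.7, 167.0] 501 ((425.95556640625, 5.145456314086914), (15.461416244506836, 47.011207580566406), 49.87244415283203) [426.2516   4.9138]
w [20.9, 130.1] 57 ((446.1792907714844, 198.24114990234375), (8.744912147521973, 26.452442169189453), 75.06256103515625) [446.6115 199.4597]
```

>>> jog_arm([
  [0,0,0,0.07,0.083,0,1],
  [0,0,0,0,0,-0.15,1],
  [0,0,0,0,0,-0.15,1],
  [0,0,0,0,0,-0.15,1],
  [0,0,0,0,0,-0.12,1],
  [0,0,0,0,0,-0.07,1],
  [0,0,0,0,0,-0.04,1],
  [0,0,0,0,0,0,1],
])

```text
t: 3.77
position: [0.428, -0.1486, 0.0682]
tcp_rot: [[0.971, 0.241, -0.002], [0.241, -0.971, 0.001], [-0.002, -0.001, -1.0]]
force: [-0.2, 0.1, -0.1]
gripper_width: 0.094
finger_force: 0.0
```

>>> jog_arm([
  [0,0,0,0,0,0,-1],
  [0,0,0,0,0,0,-1],
  [0,0,0,0,0,0,-1],
  [0,0,0,0,0,0,-1],
  [0,0,0,0,0,0,-1],
  [0,0,0,0,0,0,-1],
  [0,0,0,0,0,0,-1],
  [0,0,0,0,0,0,-1],
])

```text
t: 4.43
position: [0.4289, -0.1484, 0.0696]
tcp_rot: [[0.97, 0.241, 0.0], [0.241, -0.97, 0.0], [0.0, 0.0, -1.0]]
force: [0.2, -0.7, -0.2]
gripper_width: 0.0441
finger_force: 0.0
```

>>> jog_arm([
  [0,0,0,0,0,0,-1],
  [0,0,0,0,0,0,-1],
  [0,0,0,0,0,0,-1],
  [0,0,0,0,0,0,-1],
  [0,0,0,0,0,0.02,-1],
  [0,0,0,0,0,0.06,-1],
  [0,0,0,0,0,0.1,-1],
  [0,0,0,0,0,0.12,-1],
])

```text
t: 5.1
position: [0.428, -0.148, 0.1295]
tcp_rot: [[0.97, 0.242, -0.002], [0.242, -0.97, 0.001], [-0.002, -0.002, -1.0]]
force: [0.7, -0.4, -0.8]
gripper_width: 0.0335
finger_force: 30.0
```

>>> jog_arm([
  [0,0,0,0.06,0.044,0,-1],
  [0,0,0,0.12,0.09,0,-1],
  [0,0,0,0.14,0.1,0,-1],
  [0,0,0,0.14,0.1,0,-1],
  [0,0,0,0.14,0.1,0,-1],
  [0,0,0,0.14,0.1,0,-1],
  [0,0,0,0.12,0.1,0,-1],
  [0,0,0,0.08,0.06,0,-1],
])

```text
t: 5.77
position: [0.6187, -0.0068, 0.1295]
tcp_rot: [[0.97, 0.243, 0.0], [0.243, -0.97, 0.001], [0.001, -0.001, -1.0]]
force: [-1.0, 0.4, -1.2]
gripper_width: 0.0334
finger_force: 30.0
```

>>> jog_arm([
  [0,0,0,0,0,0,-1],
  [0,0,0,0,0,0,-1],
  [0,0,0,0,0,0,-1],
  [0,0,0,0,0,0,-1],
])

```text
t: 6.1
position: [0.6162, -0.0106, 0.1295]
tcp_rot: [[0.971, 0.24, -0.0], [0.24, -0.971, -0.0], [-0.001, 0.0, -1.0]]
force: [0.0, 0.3, -1.7]
gripper_width: 0.0334
finger_force: 30.0
```

```bash
python3 - <<'E'
from h import *
np.set_printoptions(precision=4,suppress=True)
s=ctrl.observe();print(s["position"],s["force"],s["gripper_width"])
w=ctrl.read_camera("wrist");p=ctrl.read_camera("scene");q=ctrl.read_camera("side");
a=cv2.resize(p["frame"][170:290,310:430],(400,400));b=cv2.resize(q["frame"][225:345,220:340],(400,400))
cv2.imwrite("pics/p1.png",cv2.hconcat([a,b])[:,:,::-1])
E
```

```text
[ 0.6162 -0.0106  0.1295] [ 0.0038  0.3277 -1.6652] 0.03335545969123267
```

View pics/p1.png

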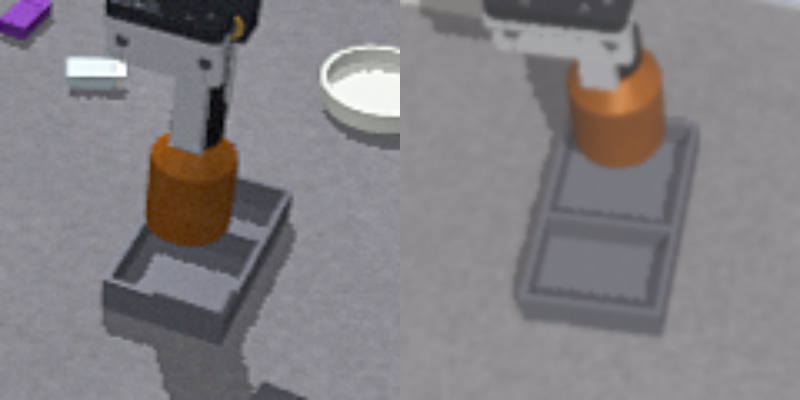

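The bottle is held upright over the large bay. Lowering it.

>>> jog_arm([
  [0,0,0,0,0,-0.05,-1],
  [0,0,0,0,0,-0.08,-1],
  [0,0,0,0,0,-0.07,-1],
  [0,0,0,0,0,-0.04,-1],
  [0,0,0,0,0,-0.015,-1],
  [0,0,0,0,0,-0.01,-1],
  [0,0,0,0,0,-0.005,-1],
  [0,0,0,0,0,0,-1],
])

```text
t: 6.92
position: [0.6172, -0.0096, 0.0758]
tcp_rot: [[0.97, 0.241, 0.001], [0.241, -0.97, 0.0], [0.001, 0.0, -1.0]]
force: [0.0, -0.8, -1.8]
gripper_width: 0.0335
finger_force: 30.0
```

>>> jog_arm([
  [0,0,0,0,0,-0.005,-1],
  [0,0,0,0,0,0,-1],
  [0,0,0,0,0,0,-1],
])

```text
t: 7.17
position: [0.6171, -0.0096, 0.0748]
tcp_rot: [[0.97, 0.241, 0.0], [0.241, -0.97, 0.0], [0.0, 0.0, -1.0]]
force: [0.2, -0.1, -0.5]
gripper_width: 0.0336
finger_force: 30.0
```

>>> jog_arm([
  [0,0,0,0,0,-0.003,-1],
  [0,0,0,0,0,0,-1],
  [0,0,0,0,0,0,-0.1],
  [0,0,0,0,0,0,-0.1],
  [0,0,0,0,0,0,-0.1],
  [0,0,0,0,0,0,-0.1],
  [0,0,0,0,0,0.05,-0.1],
  [0,0,0,0,0,0.15,-0.1],
])

```text
t: 7.83
position: [0.6146, -0.0097, 0.1113]
tcp_rot: [[0.97, 0.242, -0.006], [0.242, -0.97, 0.0], [-0.006, -0.002, -1.0]]
force: [0.1, -0.9, -0.1]
gripper_width: 0.0423
finger_force: 0.0
```

>>> jog_arm([
  [0,0,0,0,0,0.2,0.2],
  [0,0,0,-0.04,0.04,0.19,0.2],
  [0,0,0,-0.12,0.127,0,0.2],
  [0,0,0,-0.12,0.127,0,0.2],
  [0,0,0,-0.12,0.127,0,0.2],
  [0,0,0,-0.12,0.127,0,0.2],
  [0,0,0,-0.12,0.127,0,0.2],
  [0,0,0,-0.12,0.127,0,0.2],
])

```text
t: 8.5
position: [0.4637, 0.1518, 0.1927]
tcp_rot: [[0.97, 0.241, 0.001], [0.241, -0.97, -0.0], [0.001, 0.0, -1.0]]
force: [0.9, 0.8, -0.5]
gripper_width: 0.0567
finger_force: 0.0
```

>>> jog_arm([
  [0,0,0,-0.12,0.127,0,0.2],
  [0,0,0,-0.12,0.127,0,0.2],
  [0,0,0,-0.12,0.127,0,0.2],
  [0,0,0,-0.12,0.127,0,0.2],
  [0,0,0,-0.08,0.08,0,0.2],
  [0,0,0,0,0,0,0.2],
  [0,0,0,0,0,0,0.2],
  [0,0,0,0,0,0,0.2],
])

```text
t: 9.17
position: [0.3534, 0.268, 0.1923]
tcp_rot: [[0.97, 0.241, 0.001], [0.241, -0.97, -0.0], [0.001, 0.0, -1.0]]
force: [-0.0, -0.2, -0.3]
gripper_width: 0.0565
finger_force: 0.0
```

```bash
python3 - <<'E'
from h import *
np.set_printoptions(precision=4,suppress=True)
s=ctrl.observe();w=ctrl.read_camera("wrist");save(w,"w2");print(s["position"],s["tcp_rot"],s["joint_positions"])
r=ctrl.spot_in(w,"small_bottle");print(r[:2])
r=r[0]["position"];q=seg(w,r,"dark",30);c=(q.min(0)+q.max(0))/2
print(c,len(q),q.min(0),q.max(0),wat(w,s,c,.076),wat(w,s,c,.072))
p=ctrl.read_camera("side")
print("large in side",[(x["position"],x["confidence"],at(p,x["position"],.05)) for x in ctrl.spot_in(p,"large_bottle")])
E
```

```text
[0.3534 0.268  0.1923] [[ 0.9705  0.2411  0.0008]
 [ 0.2411 -0.9705 -0.    ]
 [ 0.0007  0.0002 -1.    ]] [-0.1726  0.1016 -0.6503  2.0838  0.0748  0.9776 -2.1895]
[{'position': [293.1, 222.7], 'confidence': 0.93}]
[289.5 229.5] 663 [276. 215.] [303. 244.] [0.3515 0.293  0.076 ] [0.3505 0.2931 0.072 ]
large in side [([285.4, 271.4], 0.9, array([ 0.6113, -0.0001,  0.05  ]))]
```

View pics/w2.png

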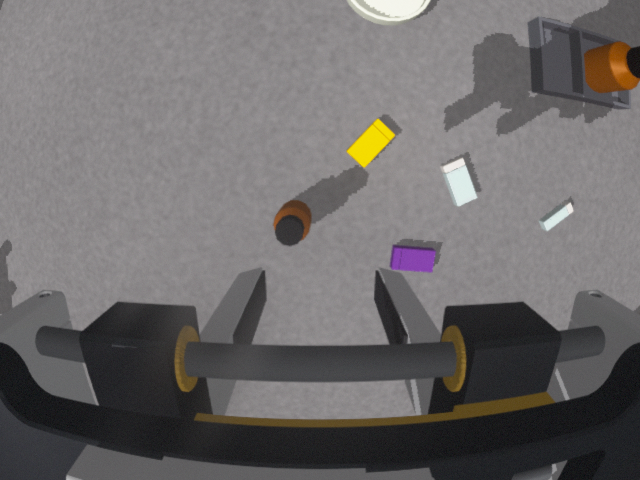

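Small cap at (290,230) in the wrist view. The large bottle stands in its bay.

>>> jog_arm([
  [0,0,0,-0.015,0.125,0,0.2],
  [0,0,0,0,0,-0.12,0.2],
  [0,0,0,0,0,-0.15,0.2],
  [0,0,0,0,0,-0.15,0.2],
  [0,0,0,0,0,-0.12,0.2],
  [0,0,0,0,0,-0.1,0.2],
  [0,0,0,0,0,-0.055,0.2],
  [0,0,0,0,0,0,0.2],
])

```text
t: 10.03
position: [0.3492, 0.2923, 0.051]
tcp_rot: [[0.971, 0.241, -0.003], [0.241, -0.971, -0.002], [-0.003, 0.001, -1.0]]
force: [-0.8, -0.6, 0.4]
gripper_width: 0.0564
finger_force: 0.0
```

>>> jog_arm([
  [0,0,0,0,0,0,0.2],
  [0,0,0,0,0,0,-1],
  [0,0,0,0,0,0,-1],
  [0,0,0,0,0,0,-1],
  [0,0,0,0,0,0,-1],
  [0,0,0,0,0,0,-1],
  [0,0,0,0,0,0,-1],
  [0,0,0,0,0,0,-1],
])

```text
t: 10.7
position: [0.3501, 0.2935, 0.0532]
tcp_rot: [[0.97, 0.241, 0.001], [0.241, -0.97, 0.0], [0.001, -0.0, -1.0]]
force: [-0.3, -0.5, 6.6]
gripper_width: 0.0231
finger_force: 30.0
```

>>> jog_arm([
  [0,0,0,0,0,0,-1],
  [0,0,0,0,0,0.02,-1],
  [0,0,0,0,0,0.07,-1],
  [0,0,0,0,0,0.12,-1],
  [0,0,0,0,0,0.1,-1],
  [0,0,0,0,0,0,-1],
  [0,0,0,0,0,0,-1],
  [0,0,0,0,0,0,-1],
])

```text
t: 11.37
position: [0.3498, 0.293, 0.1145]
tcp_rot: [[0.97, 0.241, -0.0], [0.241, -0.97, -0.0], [-0.0, 0.0, -1.0]]
force: [-0.3, 1.0, -0.8]
gripper_width: 0.0232
finger_force: 30.0
```

```bash
python3 - <<'E'
from h import *
np.set_printoptions(precision=4,suppress=True)
s=ctrl.observe();print(s["position"],s["force"],s["gripper_width"])
p=ctrl.read_camera("scene");print(at(p,(350,150),.04))
a=cv2.resize(p["frame"][90:210,290:410],(400,400));w=ctrl.read_camera("side")
b=cv2.resize(w["frame"][360:480,300:420],(400,400))
cv2.imwrite("pics/p2.png",cv2.hconcat([a,b])[:,:,::-1])
E
```

```text
[0.3498 0.293  0.1145] [-0.295   1.0009 -0.7897] 0.023150339956621094
[0.3574 0.2796 0.04  ]
```

View pics/p2.png

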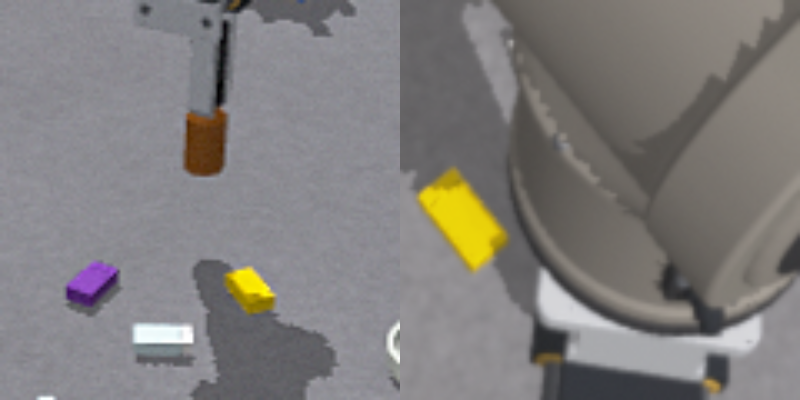

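>>> jog_arm([
  [0,0,0,0.06,-0.056,0,-1],
  [0,0,0,0.12,-0.113,0,-1],
  [0,0,0,0.14,-0.132,0,-1],
  [0,0,0,0.14,-0.132,0,-1],
  [0,0,0,0.14,-0.132,0,-1],
  [0,0,0,0.14,-0.132,0,-1],
  [0,0,0,0.14,-0.132,0,-1],
  [0,0,0,0.14,-0.132,0,-1],
])

```text
t: 12.13
position: [0.5545, 0.0995, 0.1138]
tcp_rot: [[0.97, 0.241, -0.002], [0.241, -0.97, -0.0], [-0.002, -0.0, -1.0]]
force: [1.1, 1.7, 0.1]
gripper_width: 0.0235
finger_force: 30.0
```

>>> jog_arm([
  [0,0,0,0.13,-0.122,0,-1],
  [0,0,0,0.1,-0.094,0,-1],
  [0,0,0,0,0,0,-1],
  [0,0,0,0,0,0,-1],
  [0,0,0,0,0,0,-1],
  [0,0,0,0,0,0,-1],
])

```text
t: 12.63
position: [0.599, 0.0591, 0.1143]
tcp_rot: [[0.97, 0.243, -0.001], [0.243, -0.97, 0.0], [-0.001, -0.001, -1.0]]
force: [-0.6, -0.9, -0.7]
gripper_width: 0.0235
finger_force: 30.0
```

>>> jog_arm([
  [0,0,0,0,0,-0.05,-1],
  [0,0,0,0,0,-0.08,-1],
  [0,0,0,0,0,-0.07,-1],
  [0,0,0,0,0,-0.04,-1],
  [0,0,0,0,0,-0.02,-1],
  [0,0,0,0,0,-0.01,-1],
  [0,0,0,0,0,0,-1],
  [0,0,0,0,0,0,-1],
])

```text
t: 13.3
position: [0.6002, 0.0581, 0.0613]
tcp_rot: [[0.97, 0.241, 0.001], [0.241, -0.97, 0.0], [0.001, -0.0, -1.0]]
force: [0.5, -0.0, -0.7]
gripper_width: 0.023
finger_force: 30.0
```

>>> jog_arm([
  [0,0,0,0,0,-0.006,-1],
  [0,0,0,0,0,0,-1],
  [0,0,0,0,0,0,-1],
])

```text
t: 13.55
position: [0.6001, 0.058, 0.06]
tcp_rot: [[0.97, 0.241, 0.0], [0.241, -0.97, 0.0], [0.0, 0.0, -1.0]]
force: [-0.7, 0.5, -0.6]
gripper_width: 0.0232
finger_force: 30.0
```

>>> jog_arm([
  [0,0,0,0,0,-0.006,-1],
  [0,0,0,0,0,0,-1],
  [0,0,0,0,0,0,-1],
])

```text
t: 13.8
position: [0.5999, 0.058, 0.0585]
tcp_rot: [[0.97, 0.241, 0.0], [0.241, -0.97, 0.0], [0.0, -0.0, -1.0]]
force: [0.3, -0.4, -0.7]
gripper_width: 0.0232
finger_force: 30.0
```

>>> jog_arm([
  [0,0,0,0,0,-0.004,-1],
  [0,0,0,0,0,0,-1],
  [0,0,0,0,0,0,-1],
])

```text
t: 14.05
position: [0.5999, 0.058, 0.0576]
tcp_rot: [[0.97, 0.241, -0.0], [0.241, -0.97, 0.0], [-0.0, -0.0, -1.0]]
force: [-0.1, 0.3, -0.4]
gripper_width: 0.023
finger_force: 30.0
```

>>> jog_arm([
  [0,0,0,0,0,-0.003,-1],
  [0,0,0,0,0,0,-1],
  [0,0,0,0,0,0,-1],
])

```text
t: 14.3
position: [0.6001, 0.0581, 0.0573]
tcp_rot: [[0.97, 0.241, 0.0], [0.241, -0.97, 0.0], [0.0, -0.0, -1.0]]
force: [-1.1, 0.7, 3.7]
gripper_width: 0.0227
finger_force: 30.0
```

>>> jog_arm([
  [0,0,0,0,0,0,-0.15],
  [0,0,0,0,0,0,-0.15],
  [0,0,0,0,0,0,-0.15],
  [0,0,0,0,0,0,-0.15],
  [0,0,0,0,0,0.04,-0.15],
  [0,0,0,0,0,0.12,-0.15],
  [0,0,0,0,0,0.2,-0.15],
  [0,0,0,0,0,0.2,-0.15],
])

```text
t: 14.97
position: [0.5989, 0.0581, 0.1701]
tcp_rot: [[0.97, 0.242, -0.002], [0.242, -0.97, 0.0], [-0.002, -0.001, -1.0]]
force: [1.9, -0.2, 0.3]
gripper_width: 0.0397
finger_force: 0.0
```

>>> jog_arm([
  [0,0,0,-0.17,-0.05,0.04,-0.15],
  [0,0,0,-0.17,-0.05,0,-0.15],
  [0,0,0,-0.17,-0.05,0,-0.15],
  [0,0,0,-0.17,-0.05,0,-0.15],
  [0,0,0,-0.17,-0.05,0,-0.15],
  [0,0,0,0,0,0,-0.15],
  [0,0,0,0,0,0,-0.15],
  [0,0,0,0,0,0,-0.15],
])

```text
t: 15.63
position: [0.4307, 0.0081, 0.1779]
tcp_rot: [[0.97, 0.241, 0.002], [0.241, -0.97, -0.0], [0.002, 0.001, -1.0]]
force: [0.1, -0.5, 0.1]
gripper_width: 0.0401
finger_force: 0.0
```

```bash
cat > c.py <<'E'
from h import *
np.set_printoptions(precision=4,suppress=True)
s=ctrl.observe();w=ctrl.read_camera("wrist");p=ctrl.read_camera("side");q2=ctrl.read_camera("scene")
print(s["position"],s["joint_positions"])
def world(f,q,z): return np.array([f(x,z)[:2] for x in q],np.float32)*1000
for n in("narrow_cell","wide_cell"):
  for nm,cam,f in(("wrist",w,lambda u,z:wat(w,s,u,z)),("side",p,lambda u,z:at(p,u,z))):
    for r in ctrl.spot_in(cam,n)[:4]:
        u=r["position"]
        try: q=seg(cam,u,"pale",32 if nm=="wrist" else 18)
        except ValueError: print(n,nm,u,"none");continue
        W=world(f,q,.0125);m=W.mean(0);e=np.linalg.svd(W-m,full_matrices=0)[2][0];br=cv2.minAreaRect(W)
        print(n,nm,np.round(u),r["confidence"],len(q),"mean",m,"rect",br[0],br[1],"ax deg",np.degrees(np.arctan2(e[1],e[0]))%180)
for b in("large_bottle","small_bottle"):
  print(b,[(x["position"],x["confidence"],at(p,x["position"],.045)) for x in ctrl.spot_in(p,b)[:2]])
save(w,"wc")
E
python3 c.py
```

```text
[0.4307 0.0081 0.1779] [ 0.3341  0.0838 -0.5213  2.1312  0.0523  0.9366 -1.5438]
narrow_cell wrist [322. 225.] 0.79 967 mean [424.1087   3.1861] rect (420.0814208984375, 0.3951606750488281) (29.36290168762207, 63.35535430908203) ax deg 129.79977
narrow_cell side [372. 317.] 0.57 1139 mean [422.9248  11.5524] rect (423.0987548828125, 9.447715759277344) (70.88209533691406, 82.07713317871094) ax deg 94.66818
wide_cell wrist [189. 195.] 0.9 2781 mean [422.5784 146.5453] rect (426.48748779296875, 141.0116424560547) (63.21451950073242, 67.86233520507812) ax deg 49.7872
wide_cell wrist [113. 163.] 0.67 1434 mean [445.7787 216.0725] rect (443.0975036621094, 232.36216735839844) (67.64128875732422, 80.26675415039062) ax deg 51.108276
wide_cell wrist [158. 273.] 0.59 317 mean [372.2192 152.7378] rect (369.2796936035156, 155.1588897705078) (14.721793174743652, 52.60791778564453) ax deg 100.88067
wide_cell side [391. 408.] 0.78 622 mean [331.124  166.8617] rect (334.9815979003906, 166.34262084960938) (65.999755859375, 59.85634231567383) ax deg 40.741608
wide_cell side [320. 425.] 0.73 406 mean [425.3197 225.3644] rect (429.513671875, 234.15902709960938) (37.779197692871094, 57.14881134033203) ax deg 126.99354
wide_cell side [347. 377.] 0.63 1164 mean [422.946  144.9062] rect (424.11993408203125, 143.0743408203125) (64.4344711303711, 66.06706237792969) ax deg 86.038666
wide_cell side [278.6, 297.5] none
large_bottle [([285.4, 270.2], 0.67, array([ 0.6144, -0.006 ,  0.045 ]))]
small_bottle [([279.7, 297.3], 0.87, array([0.5968, 0.057 , 0.045 ])), ([346.1, 374.8], 0.59, array([0.423, 0.155, 0.045]))]
```

View pics/wc.png

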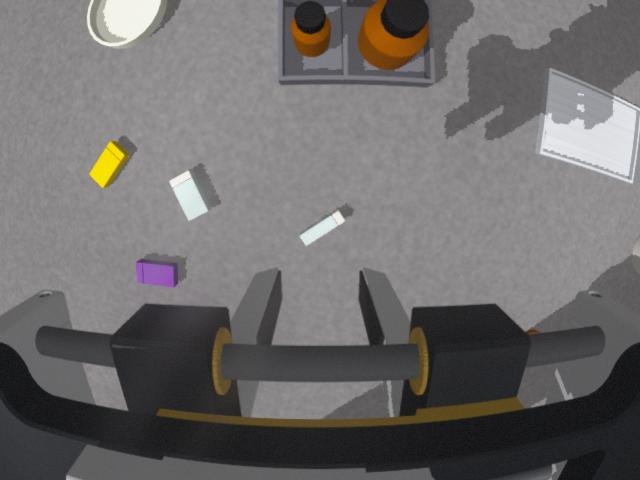

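Both bottles stand in their bays. The narrow cell spans (301,240)–(344,215) in the wrist view. The threshold leaked onto the bench, so I'll raise it.

```bash
sed -i 's/f.min(2)>140/f.min(2)>175/' h.py; python3 c.py | grep -v bottle
python3 - <<'E'
from h import *
s=ctrl.observe();w=ctrl.read_camera("wrist")
print("ends",[wat(w,s,u,.0125)[:2] for u in((302,239),(343,216))], w["frame"][232,318],w["frame"][260,318])
print("tray",[wat(w,s,u,.01)[:2] for u in((551,69),(640,109),(632,182),(540,154))])
p=ctrl.read_camera("side");print("tray side",[at(p,u,.01)[:2] for u in((323,175),(358,181),(342,226),(305,219))])
E
```

```text
[0.43   0.0082 0.1769] [ 0.3336  0.0854 -0.521   2.1322  0.0522  0.9364 -1.5436]
narrow_cell wrist [123.  20.] 0.75 1812 mean [592.7783 253.8742] rect (588.6156616210938, 259.0011901855469) (50.692134857177734, 76.84814453125) ax deg 96.66037
narrow_cell wrist [324. 226.] 0.63 587 mean [426.3924   4.8793] rect (426.087646484375, 4.955511093139648) (12.303422927856445, 44.40093994140625) ax deg 137.32935
narrow_cell side [371. 318.] 0.46 132 mean [424.7548   8.3487] rect (424.70623779296875, 7.970134735107422) (13.026697158813477, 48.42584228515625) ax deg 135.78218
wide_cell wrist [157.6, 273.2] none
wide_cell wrist [111.8, 161.9] none
wide_cell wrist [189. 195.] 0.72 1014 mean [426.8162 139.2204] rect (426.50335693359375, 139.5431365966797) (44.741233825683594, 24.018985748291016) ax deg 39.121384
wide_cell side [348. 376.] 0.89 358 mean [425.8195 142.7215] rect (425.5474853515625, 142.3142547607422) (44.358375549316406, 27.495685577392578) ax deg 39.16557
wide_cell side [320.3, 423.6] none
wide_cell side [390.5, 408.1] none
ends [array([0.41056176, 0.02061436]), array([ 0.44152609, -0.01162497])] [222 235 232] [142 138 141]
tray [array([ 0.6531105 , -0.18896585]), array([ 0.66881914, -0.3385651 ]), array([ 0.57620955, -0.35017981]), array([ 0.55826892, -0.19715091])]
tray side [array([ 0.66682825, -0.33666626]), array([ 0.57683301, -0.35019684]), array([ 0.56036564, -0.19237107]), array([ 0.6479841 , -0.17947075])]
```

>>> jog_arm([
  [0,0,-0.079,-0.02,-0.01,-0.06,-0.2],
  [0,0,-0.079,0,0,-0.07,-0.2],
  [0,0,-0.079,0,0,-0.07,-0.2],
  [0,0,-0.079,0,0,-0.07,-0.2],
  [0,0,-0.079,0,0,-0.07,-0.2],
  [0,0,-0.079,0,0,-0.07,-0.2],
  [0,0,-0.079,0,0,-0.07,-0.2],
  [0,0,-0.079,0,0,-0.07,-0.2],
])

```text
t: 17.3
position: [0.426, 0.0059, 0.0665]
tcp_rot: [[0.728, -0.685, 0.0], [-0.685, -0.728, 0.0], [0.0, -0.0, -1.0]]
force: [-0.4, 0.8, -0.4]
gripper_width: 0.0377
finger_force: 0.0
```

>>> jog_arm([
  [0,0,0,0,0,0,-0.2],
  [0,0,0,0,0,0,-0.2],
  [0,0,0,0,0,0,-0.2],
  [0,0,0,0,0,0,-0.2],
])

```text
t: 17.63
position: [0.4265, 0.006, 0.0679]
tcp_rot: [[0.735, -0.678, 0.001], [-0.678, -0.735, 0.0], [0.001, -0.001, -1.0]]
force: [0.2, -0.4, 0.4]
gripper_width: 0.0375
finger_force: 0.0
```

```bash
python3 - <<'E'
from h import *
np.set_printoptions(precision=4,suppress=True)
s=ctrl.observe();R=s["tcp_rot"];print(s["position"],R,np.degrees(np.arctan2(R[1,1],R[0,1])),s["joint_positions"])
w=ctrl.read_camera("wrist")
for r in ctrl.spot_in(w,"narrow_cell")[:2]:
    q=seg(w,r["position"],"pale",60);W=np.array([wat(w,s,x,.0125)[:2] for x in q],np.float32)*1000
    print(r,len(q),cv2.minAreaRect(W))
save(w,"wn")
E
```

```text
[0.4265 0.006  0.0679] [[ 0.7347 -0.6784  0.0013]
 [-0.6784 -0.7347  0.    ]
 [ 0.001  -0.0009 -1.    ]] -132.72137957191455 [ 0.1893  0.243  -0.3938  2.248   0.149   0.6727 -2.6272]
{'position': [323.8, 249.9], 'confidence': 0.71} 1190 ((426.2902526855469, 4.828056335449219), (12.27865219116211, 44.579559326171875), 47.74321746826172)
```

View pics/wn.png

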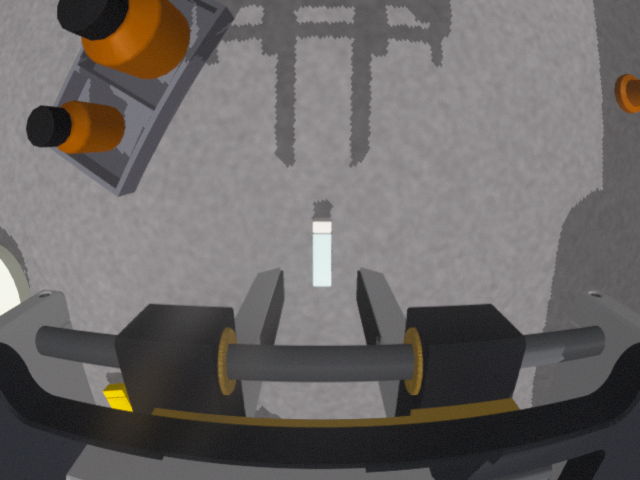

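>>> jog_arm([
  [0,0,0,0,-0.005,-0.08,-0.2],
  [0,0,0,0,0,-0.1,-0.2],
  [0,0,0,0,0,-0.08,-0.2],
  [0,0,0,0,0,-0.04,-0.2],
  [0,0,0,0,0,-0.015,-0.2],
  [0,0,0,0,0,-0.005,-0.2],
  [0,0,0,0,0,0,-0.2],
  [0,0,0,0,0,0,-0.2],
])

```text
t: 18.4
position: [0.4265, 0.005, 0.0038]
tcp_rot: [[0.733, -0.681, 0.001], [-0.681, -0.733, 0.0], [0.001, -0.001, -1.0]]
force: [-1.4, -0.4, 0.0]
gripper_width: 0.0376
finger_force: 0.0
```

>>> jog_arm([
  [0,0,0,0,0,0,-1],
  [0,0,0,0,0,0,-1],
  [0,0,0,0,0,0,-1],
  [0,0,0,0,0,0,-1],
  [0,0,0,0,0,0,-1],
  [0,0,0,0,0,0,-1],
  [0,0,0,0,0,0,-1],
])

```text
t: 18.98
position: [0.426, 0.005, 0.0032]
tcp_rot: [[0.732, -0.681, 0.0], [-0.681, -0.732, -0.0], [0.0, -0.0, -1.0]]
force: [-0.6, -0.4, 6.5]
gripper_width: 0.0121
finger_force: 30.0
```

>>> jog_arm([
  [0,0,0,0,0,0.02,-1],
  [0,0,0,0,0,0.06,-1],
  [0,0,0,0,0,0.1,-1],
  [0,0,0,0,0,0.12,-1],
  [0,0,0,0.05,-0.066,0,-1],
  [0,0,0,0.1,-0.131,0,-1],
  [0,0,0,0.12,-0.157,0,-1],
  [0,0,0,0.12,-0.157,0,-1],
])

```text
t: 19.65
position: [0.5047, -0.0983, 0.0637]
tcp_rot: [[0.733, -0.68, 0.001], [-0.68, -0.733, -0.0], [0.001, -0.0, -1.0]]
force: [0.0, 0.5, 1.0]
gripper_width: 0.012
finger_force: 30.0
```

>>> jog_arm([
  [0,0,0,0.12,-0.157,0,-1],
  [0,0,0,0.12,-0.157,0,-1],
  [0,0,0,0.12,-0.157,0,-1],
  [0,0,0,0.1,-0.131,0,-1],
  [0,0,0,0.065,-0.087,0,-1],
  [0,0,0,0,0,0,-1],
  [0,0,0,0,0,0,-1],
  [0,0,0,0,0,0,-1],
])

```text
t: 20.32
position: [0.6083, -0.2342, 0.0628]
tcp_rot: [[0.733, -0.681, -0.001], [-0.681, -0.733, 0.001], [-0.001, -0.0, -1.0]]
force: [-0.2, -0.1, 0.0]
gripper_width: 0.0121
finger_force: 30.0
```

```bash
python3 - <<'E'
from h import *
np.set_printoptions(precision=4,suppress=True)
s=ctrl.observe();print(s["position"],s["force"],s["gripper_width"],s["joint_positions"])
w=ctrl.read_camera("wrist");save(w,"wt")
E
```

```text
[ 0.6083 -0.2342  0.0628] [-0.1612 -0.1455  0.0261] 0.012066300199128945 [ 0.4381  0.5475 -0.2272  1.7598  0.1555  0.8528 -2.1791]
```

View pics/wt.png

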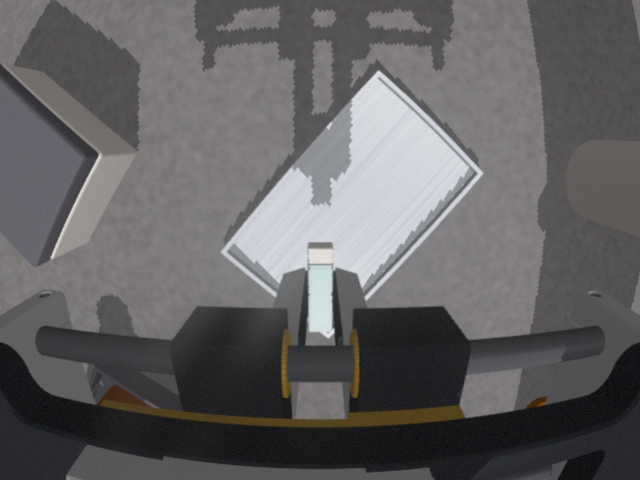

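The cell is held level over the tray's +y half. Lowering.

>>> jog_arm([
  [0,0,0,0,0,-0.05,-1],
  [0,0,0,0,0,-0.08,-1],
  [0,0,0,0,0,-0.07,-1],
  [0,0,0,0,0,-0.04,-1],
  [0,0,0,0,0,-0.02,-1],
  [0,0,0,0,0,-0.005,-1],
  [0,0,0,0,0,0,-1],
  [0,0,0,0,0,0,-1],
])

```text
t: 21.03
position: [0.6092, -0.2351, 0.0105]
tcp_rot: [[0.732, -0.681, 0.001], [-0.681, -0.732, -0.0], [0.001, -0.0, -1.0]]
force: [0.3, -1.0, 0.8]
gripper_width: 0.0122
finger_force: 30.0
```

>>> jog_arm([
  [0,0,0,0,0,-0.005,-1],
  [0,0,0,0,0,0,-1],
  [0,0,0,0,0,0,-1],
])

```text
t: 21.28
position: [0.6091, -0.2351, 0.0094]
tcp_rot: [[0.732, -0.681, 0.0], [-0.681, -0.732, -0.0], [0.0, -0.0, -1.0]]
force: [0.4, 0.8, 0.5]
gripper_width: 0.0121
finger_force: 30.0
```

>>> jog_arm([
  [0,0,0,0,0,-0.004,-1],
  [0,0,0,0,0,0,-1],
  [0,0,0,0,0,0,-1],
])

```text
t: 21.53
position: [0.6089, -0.235, 0.0083]
tcp_rot: [[0.732, -0.681, 0.0], [-0.681, -0.732, 0.0], [0.0, -0.0, -1.0]]
force: [0.3, 1.2, 0.8]
gripper_width: 0.0119
finger_force: 30.0
```

>>> jog_arm([
  [0,0,0,0,0,-0.004,-1],
  [0,0,0,0,0,0,-1],
  [0,0,0,0,0,0,-1],
])

```text
t: 21.78
position: [0.6089, -0.235, 0.0074]
tcp_rot: [[0.732, -0.681, -0.0], [-0.681, -0.732, 0.0], [-0.0, -0.0, -1.0]]
force: [-0.7, -0.6, -0.7]
gripper_width: 0.0123
finger_force: 30.0
```

>>> jog_arm([
  [0,0,0,0,0,-0.003,-1],
  [0,0,0,0,0,0,-1],
  [0,0,0,0,0,0,-1],
])

```text
t: 22.03
position: [0.6089, -0.235, 0.0068]
tcp_rot: [[0.732, -0.681, 0.0], [-0.681, -0.732, 0.0], [-0.0, -0.0, -1.0]]
force: [0.2, -0.8, -0.1]
gripper_width: 0.0121
finger_force: 30.0
```

>>> jog_arm([
  [0,0,0,0,0,-0.003,-1],
  [0,0,0,0,0,0,-1],
  [0,0,0,0,0,0,-1],
])

```text
t: 22.28
position: [0.609, -0.235, 0.0063]
tcp_rot: [[0.732, -0.681, 0.0], [-0.681, -0.732, -0.0], [0.0, -0.0, -1.0]]
force: [0.2, -0.2, 1.6]
gripper_width: 0.012
finger_force: 30.0
```

>>> jog_arm([
  [0,0,0,0,0,-0.002,-1],
  [0,0,0,0,0,0,-0.3],
  [0,0,0,0,0,0,-0.3],
  [0,0,0,0,0,0,-0.3],
  [0,0,0,0,0,0,-0.3],
  [0,0,0,0,0,0.05,-0.3],
  [0,0,0,0,0,0.2,-0.3],
  [0,0,0,0,0,0.2,-0.3],
])

```text
t: 22.95
position: [0.6076, -0.2344, 0.0959]
tcp_rot: [[0.733, -0.681, -0.003], [-0.681, -0.733, 0.001], [-0.003, 0.001, -1.0]]
force: [0.6, 0.2, 0.7]
gripper_width: 0.0329
finger_force: 0.0
```

>>> jog_arm([
  [0,0,0.076,-0.076,0.156,0.15,0],
  [0,0,0.076,-0.076,0.156,0,0],
  [0,0,0.076,-0.076,0.156,0,0],
  [0,0,0.076,-0.076,0.156,0,0],
  [0,0,0.076,-0.076,0.156,0,0],
  [0,0,0.076,-0.076,0.156,0,0],
  [0,0,0.076,-0.076,0.156,0,0],
  [0,0,0.076,-0.076,0.156,0,0],
])

```text
t: 23.62
position: [0.4879, 0.0129, 0.1239]
tcp_rot: [[0.978, 0.21, 0.001], [0.21, -0.978, -0.001], [0.001, 0.001, -1.0]]
force: [0.1, -0.2, -0.2]
gripper_width: 0.047
finger_force: 0.0
```

>>> jog_arm([
  [0,0,0.076,-0.076,0.156,0,0],
  [0,0,0.076,-0.076,0.156,0,0],
  [0,0,0.076,-0.076,0.156,0,0],
  [0,0,0.076,-0.076,0.156,-0.1,0],
  [0,0,0,0,0,-0.1,0],
  [0,0,0,0,0,0,0],
  [0,0,0,0,0,0,0],
  [0,0,0,0,0,0,0],
])

```text
t: 24.28
position: [0.4287, 0.1359, 0.084]
tcp_rot: [[0.777, 0.63, 0.001], [0.63, -0.777, -0.0], [0.0, 0.0, -1.0]]
force: [0.9, -0.5, -0.3]
gripper_width: 0.047
finger_force: 0.0
```

```bash
python3 - <<'E'
from h import *
np.set_printoptions(precision=4,suppress=True)
s=ctrl.observe();R=s["tcp_rot"];print(s["position"],np.degrees(np.arctan2(R[1,1],R[0,1])),s["joint_positions"])
w=ctrl.read_camera("wrist");p=ctrl.read_camera("side")
for r in ctrl.spot_in(w,"wide_cell")[:3]:
    try:q=seg(w,r["position"],"pale",60)
    except ValueError: print(r,"coloured");continue
    W=np.array([wat(w,s,x,.0125)[:2] for x in q],np.float32)*1000
    print(r,len(q),cv2.minAreaRect(W))
for n in("narrow_cell","cell_tray"):print(n,[(r["position"],r["confidence"],at(p,r["position"],.009)) for r in ctrl.spot_in(p,n)[:2]])
cv2.imwrite("pics/wv.png",cv2.hconcat([cv2.resize(w["frame"],(400,300)),cv2.resize(p["frame"][150:240,280:400],(400,300))])[:,:,::-1])
E
```

```text
[0.4287 0.1359 0.084 ] -50.949339439666694 [ 0.1681  0.2949 -0.699   2.1743  0.2763  0.7577 -1.6016]
{'position': [209.6, 301.4], 'confidence': 0.92} coloured
{'position': [219.3, 145.8], 'confidence': 0.6} coloured
{'position': [314.8, 245.4], 'confidence': 0.56} 2066 ((426.7264099121094, 139.55914306640625), (43.75518798828125, 23.542163848876953), 38.405418395996094)
narrow_cell []
cell_tray [([310.6, 214.2], 0.53, array([ 0.6424, -0.1995,  0.009 ]))]
```

View pics/wv.png

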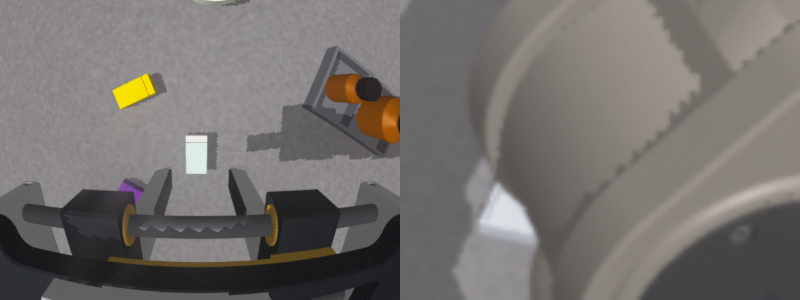

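The pale wide cell at (197,154) in the left crop is centred between the fingers.

>>> jog_arm([
  [0,0,0,-0.01,0.018,-0.08,0],
  [0,0,0,0,0,-0.12,0],
  [0,0,0,0,0,-0.1,0],
  [0,0,0,0,0,-0.06,0],
  [0,0,0,0,0,-0.03,0],
  [0,0,0,0,0,-0.01,0],
  [0,0,0,0,0,0,0],
  [0,0,0,0,0,0,-1],
])

```text
t: 25.2
position: [0.4264, 0.1402, 0.0038]
tcp_rot: [[0.776, 0.631, 0.001], [0.631, -0.776, 0.0], [0.001, 0.0, -1.0]]
force: [0.3, 0.0, 0.3]
gripper_width: 0.0431
finger_force: 0.0
```

>>> jog_arm([
  [0,0,0,0,0,0,-1],
  [0,0,0,0,0,0,-1],
  [0,0,0,0,0,0,-1],
  [0,0,0,0,0,0,-1],
  [0,0,0,0,0,0,-1],
  [0,0,0,0,0,0,-1],
])

```text
t: 25.7
position: [0.4263, 0.1401, 0.0036]
tcp_rot: [[0.775, 0.631, 0.001], [0.631, -0.775, -0.0], [0.001, 0.001, -1.0]]
force: [-1.2, -1.1, 8.7]
gripper_width: 0.0236
finger_force: 30.0
```

>>> jog_arm([
  [0,0,0,0,0,0.02,-1],
  [0,0,0,0,0,0.06,-1],
  [0,0,0,0,0,0.1,-1],
  [0,0,0,0,0,0.12,-1],
  [0,0,0,0.03,-0.07,0,-1],
  [0,0,0,0.06,-0.145,0,-1],
  [0,0,0,0.08,-0.1885,0,-1],
  [0,0,0,0.08,-0.1885,0,-1],
])

```text
t: 26.37
position: [0.4764, 0.0207, 0.0638]
tcp_rot: [[0.774, 0.633, 0.001], [0.633, -0.774, -0.0], [0.001, 0.001, -1.0]]
force: [0.9, 0.8, 0.4]
gripper_width: 0.0235
finger_force: 30.0
```

>>> jog_arm([
  [0,0,0,0.08,-0.1885,0,-1],
  [0,0,0,0.08,-0.1885,0,-1],
  [0,0,0,0.08,-0.1885,0,-1],
  [0,0,0,0.08,-0.1885,0,-1],
  [0,0,0,0.08,-0.1885,0,-1],
  [0,0,0,0.08,-0.1885,0,-1],
  [0,0,0,0.08,-0.1885,0,-1],
  [0,0,0,0.08,-0.1885,0,-1],
])

```text
t: 27.03
position: [0.6041, -0.282, 0.0634]
tcp_rot: [[0.775, 0.631, 0.0], [0.631, -0.775, 0.0], [0.0, -0.0, -1.0]]
force: [-0.2, 0.7, -0.2]
gripper_width: 0.0235
finger_force: 30.0
```

>>> jog_arm([
  [0,0,0,0.065,-0.15,0,-1],
  [0,0,0,0,0,0,-1],
  [0,0,0,0,0,0,-1],
  [0,0,0,0,0,0,-1],
])

```text
t: 27.37
position: [0.6166, -0.309, 0.063]
tcp_rot: [[0.775, 0.632, -0.0], [0.632, -0.775, 0.001], [0.0, -0.001, -1.0]]
force: [-0.5, 0.4, -0.1]
gripper_width: 0.0233
finger_force: 30.0
```

```bash
python3 - <<'E'
from h import *
np.set_printoptions(precision=4,suppress=True)
s=ctrl.observe();print(s["position"],s["force"],s["gripper_width"],s["joint_positions"])
w=ctrl.read_camera("wrist");p=ctrl.read_camera("side")
cv2.imwrite("pics/wx.png",cv2.hconcat([cv2.resize(w["frame"],(400,300)),cv2.resize(p["frame"][150:240,280:400],(400,300))])[:,:,::-1])
E
```

```text
[ 0.6166 -0.309   0.063 ] [-0.4964  0.4114 -0.0674] 0.023253986464670723 [ 0.7253  0.6406 -0.5036  1.6527  0.3631  0.9436 -0.7971]
```

View pics/wx.png

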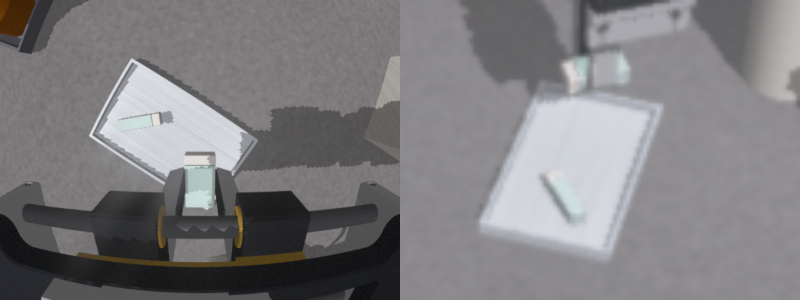

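Narrow cell lies flat in the tray (565,190 in the right crop). Lowering the wide one.

>>> jog_arm([
  [0,0,0,0,0,-0.05,-1],
  [0,0,0,0,0,-0.08,-1],
  [0,0,0,0,0,-0.07,-1],
  [0,0,0,0,0,-0.04,-1],
  [0,0,0,0,0,-0.02,-1],
  [0,0,0,0,0,-0.01,-1],
  [0,0,0,0,0,0,-1],
  [0,0,0,0,0,0,-1],
])

```text
t: 28.13
position: [0.6171, -0.3099, 0.0094]
tcp_rot: [[0.775, 0.632, 0.0], [0.632, -0.775, -0.0], [0.0, 0.0, -1.0]]
force: [-1.2, -0.3, 0.2]
gripper_width: 0.0237
finger_force: 30.0
```

>>> jog_arm([
  [0,0,0,0,0,-0.005,-1],
  [0,0,0,0,0,0,-1],
  [0,0,0,0,0,0,-1],
])

```text
t: 28.38
position: [0.6171, -0.31, 0.0085]
tcp_rot: [[0.775, 0.632, 0.001], [0.632, -0.775, -0.0], [0.0, 0.001, -1.0]]
force: [-0.1, 1.2, 1.2]
gripper_width: 0.0239
finger_force: 30.0
```

>>> jog_arm([
  [0,0,0,0,0,-0.004,-1],
  [0,0,0,0,0,0,-1],
  [0,0,0,0,0,0,-1],
])

```text
t: 28.63
position: [0.6169, -0.3099, 0.0074]
tcp_rot: [[0.775, 0.632, 0.0], [0.632, -0.775, 0.0], [0.0, -0.0, -1.0]]
force: [0.3, 0.2, -1.0]
gripper_width: 0.0238
finger_force: 30.0
```

>>> jog_arm([
  [0,0,0,0,0,-0.003,-1],
  [0,0,0,0,0,0,-1],
  [0,0,0,0,0,0,-1],
])

```text
t: 28.88
position: [0.617, -0.3099, 0.0067]
tcp_rot: [[0.775, 0.632, 0.0], [0.632, -0.775, 0.0], [0.0, 0.0, -1.0]]
force: [-0.1, -0.8, -0.1]
gripper_width: 0.0234
finger_force: 30.0
```

>>> jog_arm([
  [0,0,0,0,0,-0.002,-1],
  [0,0,0,0,0,0,-1],
  [0,0,0,0,0,0,-1],
])

```text
t: 29.13
position: [0.6169, -0.3099, 0.0067]
tcp_rot: [[0.775, 0.632, -0.0], [0.632, -0.775, -0.0], [-0.0, 0.0, -1.0]]
force: [-1.4, 0.2, 4.8]
gripper_width: 0.0237
finger_force: 30.0
```

>>> jog_arm([
  [0,0,0,0,0,0,-0.2],
  [0,0,0,0,0,0,-0.2],
  [0,0,0,0,0,0,-0.2],
  [0,0,0,0,0,0,-0.2],
  [0,0,0,0,0,0.04,-0.2],
  [0,0,0,0,0,0.15,-0.2],
  [0,0,0,0,0,0.2,-0.2],
  [0,0,0,0,0,0.2,-0.2],
])

```text
t: 29.8
position: [0.6163, -0.3094, 0.1255]
tcp_rot: [[0.775, 0.632, -0.001], [0.632, -0.775, 0.001], [-0.0, -0.002, -1.0]]
force: [0.8, -0.4, 0.2]
gripper_width: 0.0379
finger_force: 0.0
```

>>> jog_arm([
  [0,0,0,0,0,0.2,-0.2],
  [0,0,0,0,0,0.2,-0.2],
  [0,0,0,-0.1,0.1,0.06,-0.2],
  [0,0,0,-0.18,0.1,0,-0.2],
  [0,0,0,-0.2,0,0,-0.2],
  [0,0,0,-0.2,0,0,-0.2],
  [0,0,0,-0.2,0,0,-0.2],
  [0,0,0,-0.2,0,0,-0.2],
])

```text
t: 30.47
position: [0.399, -0.2694, 0.2166]
tcp_rot: [[0.775, 0.632, 0.0], [0.632, -0.775, -0.0], [-0.0, 0.0, -1.0]]
force: [0.1, -0.9, 2.0]
gripper_width: 0.0373
finger_force: 0.0
```

>>> jog_arm([
  [0,0,0,-0.17,0,0,-0.2],
  [0,0,0,-0.1,0,0,-0.2],
  [0,0,0,0,0,0,-0.2],
  [0,0,0,0,0,0,-0.2],
  [0,0,0,0,0,0,-0.2],
])

```text
t: 30.88
position: [0.3477, -0.2699, 0.217]
tcp_rot: [[0.775, 0.632, 0.001], [0.632, -0.775, -0.001], [0.0, 0.001, -1.0]]
force: [-0.1, -0.0, -0.2]
gripper_width: 0.0377
finger_force: 0.0
```

```bash
python3 - <<'E'
from h import *
np.set_printoptions(precision=4,suppress=True)
s=ctrl.observe();print(s["position"],s["joint_positions"])
w=ctrl.read_camera("wrist");p=ctrl.read_camera("side")
for r in ctrl.spot_in(w,"stopper")[:2]:
    q=seg(w,r["position"],"amber",45);q0,q1=q.min(0),q.max(0)
    print(r,len(q),q0,q1,wat(w,s,r["position"],.018),wat(w,s,(q0+q1)/2,.018))
cv2.imwrite("pics/wy.png",cv2.hconcat([cv2.resize(w["frame"],(400,300)),cv2.resize(p["frame"][150:240,280:400],(400,300))])[:,:,::-1])
E
```

```text
[ 0.3477 -0.2699  0.217 ] [ 1.0734  0.0569 -0.5715  2.0642  0.0361  1.0286 -0.403 ]
{'position': [326.4, 218.0], 'confidence': 0.86} 796 [310. 203.] [341. 233.] [ 0.3509 -0.2767  0.018 ] [ 0.3503 -0.2759  0.018 ]
```

View pics/wy.png

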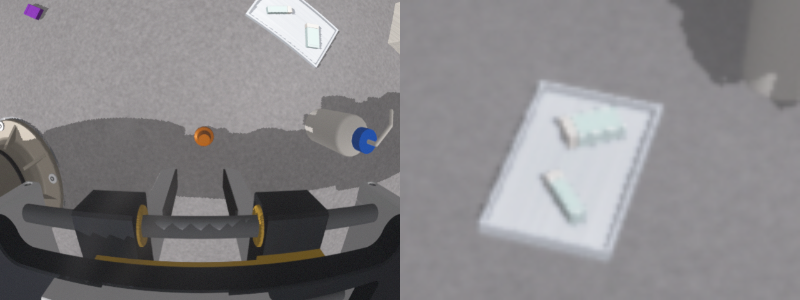

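Both cuvettes lie flat and apart in the metal tray. Stopper at (204,135) in the half-size wrist view. Going for its plug.

>>> jog_arm([
  [0,0,0,0.012,-0.035,-0.1,0],
  [0,0,0,0,0,-0.19,0],
  [0,0,0,0,0,-0.2,0],
  [0,0,0,0,0,-0.16,0],
  [0,0,0,0,0,-0.08,0],
  [0,0,0,0,0,0,0],
  [0,0,0,0,0,0,0],
  [0,0,0,0,0,0,0],
])

```text
t: 31.7
position: [0.3503, -0.277, 0.0713]
tcp_rot: [[0.775, 0.632, 0.001], [0.632, -0.775, -0.0], [0.001, 0.001, -1.0]]
force: [0.5, 0.3, 0.9]
gripper_width: 0.0468
finger_force: 0.0
```

```bash
python3 - <<'E'
from h import *
np.set_printoptions(precision=4,suppress=True)
s=ctrl.observe();print(s["position"])
w=ctrl.read_camera("wrist")
for r in ctrl.spot_in(w,"stopper")[:1]:
    q=seg(w,r["position"],"amber",70);q0,q1=q.min(0),q.max(0)
    print(r,len(q),q0,q1,wat(w,s,r["position"],.018),wat(w,s,(q0+q1)/2,.018))
    R=np.array(s["tcp_rot"])
    for z in(.006,.036):
        W=np.array([wat(w,s,x,z) for x in q]);T=(W-s["position"])@R;print(z,"tool y range",T[:,1].min(),T[:,1].max(),"x",T[:,0].min(),T[:,0].max())
E
```

```text
[ 0.3503 -0.277   0.0713]
{'position': [320.2, 255.1], 'confidence': 0.57} 1993 [294. 229.] [343. 281.] [ 0.3512 -0.2769  0.018 ] [ 0.3505 -0.276   0.018 ]
0.006 tool y range -0.017539535177529597 0.01607014658119557 x -0.021688344611942002 0.015463051284600193
0.036 tool y range -0.015375765414685811 0.014107500424018433 x -0.010629808250032015 0.021960339117618775
```

>>> jog_arm([
  [0,0,0,0,0,-0.06,0],
  [0,0,0,0,0,-0.08,0],
  [0,0,0,0,0,-0.08,0],
  [0,0,0,0,0,-0.04,0],
  [0,0,0,0,0,-0.02,0],
  [0,0,0,0,0,0,0],
  [0,0,0,0,0,0,0],
  [0,0,0,0,0,0,-1],
])

```text
t: 32.47
position: [0.3498, -0.2772, 0.0151]
tcp_rot: [[0.775, 0.632, 0.001], [0.632, -0.775, -0.001], [0.0, 0.001, -1.0]]
force: [0.1, 0.9, 0.3]
gripper_width: 0.0433
finger_force: 0.0
```

>>> jog_arm([
  [0,0,0,0,0,0,-1],
  [0,0,0,0,0,0,-1],
  [0,0,0,0,0,0,-1],
  [0,0,0,0,0,0,-1],
  [0,0,0,0,0,0,-1],
  [0,0,0,0,0,0,-1],
  [0,0,0,0,0,0,-1],
])

```text
t: 33.05
position: [0.3494, -0.277, 0.0145]
tcp_rot: [[0.775, 0.632, 0.0], [0.632, -0.775, -0.0], [-0.0, 0.0, -1.0]]
force: [-1.0, -1.2, 7.3]
gripper_width: 0.0204
finger_force: 30.2
```

>>> jog_arm([
  [0,0,0,0,0,0.02,-1],
  [0,0,0,0,0,0.06,-1],
  [0,0,0,0,0,0.1,-1],
  [0,0,0,0,0,0.12,-1],
  [0,0,0,0,0,0.1,-1],
  [0,0,0,0,0,0,-1],
  [0,0,0,0,0,0,-1],
  [0,0,0,0,0,0,-1],
])

```text
t: 33.72
position: [0.3489, -0.2768, 0.0939]
tcp_rot: [[0.775, 0.631, -0.0], [0.631, -0.775, 0.0], [-0.0, -0.0, -1.0]]
force: [0.3, 0.0, -0.8]
gripper_width: 0.0204
finger_force: 29.9
```

```bash
python3 - <<'E'
from h import *
np.set_printoptions(precision=4,suppress=True)
s=ctrl.observe();print(s["position"],s["gripper_width"],s["force"])
p=ctrl.read_camera("scene");w=ctrl.read_camera("wrist")
cv2.imwrite("pics/wz.png",cv2.hconcat([cv2.resize(w["frame"],(400,300)),cv2.resize(p["frame"][190:310,110:270],(400,300))])[:,:,::-1])
E
```

```text
[ 0.3489 -0.2768  0.0939] 0.020396704080718534 [ 0.2825  0.0422 -0.8282]
```

View pics/wz.png

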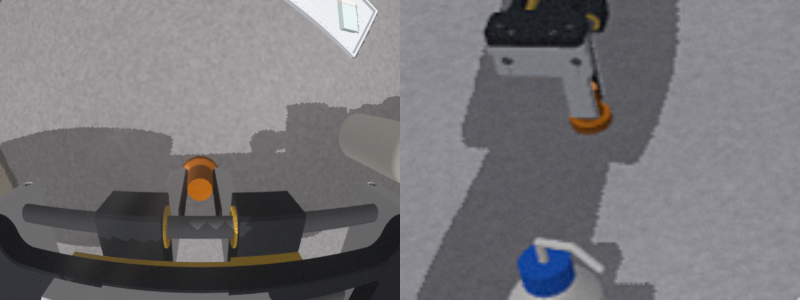

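The stopper is held level, head down. That was my 15th picture, one over the limit of 14, so the rest is checked numerically.

>>> jog_arm([
  [0,0,0,0.03,0.07,0,-1],
  [0,0,0,0.085,0.178,0,-1],
  [0,0,0,0.085,0.178,0,-1],
  [0,0,0,0.085,0.178,0,-1],
  [0,0,0,0.085,0.178,0,-1],
  [0,0,0,0.085,0.178,0,-1],
  [0,0,0,0.085,0.178,0,-1],
  [0,0,0,0.085,0.178,0,-1],
])

```text
t: 34.48
position: [0.4742, -0.0117, 0.0935]
tcp_rot: [[0.775, 0.632, -0.001], [0.632, -0.775, 0.0], [-0.001, -0.001, -1.0]]
force: [1.1, -0.1, -0.0]
gripper_width: 0.0205
finger_force: 29.9
```

>>> jog_arm([
  [0,0,0,0.085,0.178,0,-1],
  [0,0,0,0.085,0.178,0,-1],
  [0,0,0,0.085,0.178,0,-1],
  [0,0,0,0.085,0.178,0,-1],
  [0,0,0,0.085,0.178,0,-1],
  [0,0,0,0.085,0.178,0,-1],
  [0,0,0,0.085,0.178,0,-1],
  [0,0,0,0.07,0.153,0,-1],
])

```text
t: 35.15
position: [0.6073, 0.2688, 0.0928]
tcp_rot: [[0.775, 0.632, -0.002], [0.632, -0.775, 0.0], [-0.001, -0.001, -1.0]]
force: [-1.0, -1.0, 0.3]
gripper_width: 0.0204
finger_force: 29.9
```

>>> jog_arm([
  [0,0,0,0,0,0,-1],
  [0,0,0,0,0,0,-1],
  [0,0,0,0,0,0,-1],
  [0,0,0,0,0,0,-1],
])

```text
t: 35.48
position: [0.6069, 0.2647, 0.0935]
tcp_rot: [[0.776, 0.631, -0.001], [0.631, -0.776, -0.001], [-0.002, 0.0, -1.0]]
force: [0.5, -0.6, -0.9]
gripper_width: 0.0201
finger_force: 29.9
```

```bash
python3 - <<'E'
from h import *
np.set_printoptions(precision=4,suppress=True)
s=ctrl.observe();print(s["position"],s["gripper_width"],s["force"])
p=ctrl.read_camera("scene");w=ctrl.read_camera("wrist")
for c,f in((p,lambda u:at(p,u,.012)),(w,lambda u:wat(w,s,u,.012))):
    print([(r["position"],r["confidence"],f(r["position"])) for r in ctrl.spot_in(c,"dish")[:2]])
q=seg(w,ctrl.spot_in(w,"dish")[0]["position"],"pale",110);W=np.array([wat(w,s,x,.018)[:2] for x in q]);print(W.min(0),W.max(0))
E
```

```text
[0.6069 0.2647 0.0935] 0.02013986670914248 [ 0.486  -0.6126 -0.8668]
[([425.6, 197.3], 0.75, array([0.6142, 0.259 , 0.012 ])), ([295.3, 310.8], 0.5, array([ 0.6097, -0.2382,  0.012 ]))]
[]Traceback (most recent call last):
  File "<stdin>", line 7, in <module>
IndexError: list index out of range
```

>>> jog_arm([
  [0,0,0,0,0,-0.06,-1],
  [0,0,0,0,0,-0.1,-1],
  [0,0,0,0,0,-0.09,-1],
  [0,0,0,0,0,-0.05,-1],
  [0,0,0,0,0,-0.03,-1],
  [0,0,0,0,0,-0.015,-1],
  [0,0,0,0,0,0,-1],
  [0,0,0,0,0,0,-1],
])

```text
t: 36.4
position: [0.6076, 0.2664, 0.0259]
tcp_rot: [[0.775, 0.632, 0.001], [0.632, -0.775, 0.0], [0.001, 0.0, -1.0]]
force: [-0.2, 0.5, -0.1]
gripper_width: 0.0202
finger_force: 29.9
```

>>> jog_arm([
  [0,0,0,0,0,-0.005,-1],
  [0,0,0,0,0,0,-1],
  [0,0,0,0,0,0,-1],
])

```text
t: 36.65
position: [0.6076, 0.2662, 0.0248]
tcp_rot: [[0.775, 0.632, 0.001], [0.632, -0.775, 0.0], [0.001, 0.0, -1.0]]
force: [0.7, 0.0, -0.4]
gripper_width: 0.0206
finger_force: 29.9
```

>>> jog_arm([
  [0,0,0,0,0,-0.005,-1],
  [0,0,0,0,0,0,-1],
  [0,0,0,0,0,0,-1],
])

```text
t: 36.9
position: [0.6073, 0.2661, 0.0234]
tcp_rot: [[0.775, 0.631, 0.0], [0.631, -0.775, 0.0], [0.0, -0.0, -1.0]]
force: [0.3, 1.1, -0.8]
gripper_width: 0.0205
finger_force: 29.9
```

>>> jog_arm([
  [0,0,0,0,0,-0.003,-1],
  [0,0,0,0,0,0,-1],
  [0,0,0,0,0,0,-1],
])

```text
t: 37.15
position: [0.6073, 0.2661, 0.0227]
tcp_rot: [[0.775, 0.632, -0.0], [0.632, -0.775, 0.0], [-0.0, -0.0, -1.0]]
force: [-0.1, 0.5, -0.8]
gripper_width: 0.0205
finger_force: 29.9
```

>>> jog_arm([
  [0,0,0,0,0,-0.005,-1],
  [0,0,0,0,0,0,-1],
  [0,0,0,0,0,0,-1],
])

```text
t: 37.4
position: [0.6073, 0.2661, 0.0216]
tcp_rot: [[0.775, 0.632, -0.0], [0.632, -0.775, 0.0], [-0.0, -0.0, -1.0]]
force: [1.1, 0.3, -0.8]
gripper_width: 0.0202
finger_force: 29.9
```

>>> jog_arm([
  [0,0,0,0,0,-0.004,-1],
  [0,0,0,0,0,0,-1],
  [0,0,0,0,0,0,-1],
])

```text
t: 37.65
position: [0.6073, 0.2661, 0.0209]
tcp_rot: [[0.775, 0.632, -0.0], [0.632, -0.775, 0.0], [-0.0, -0.0, -1.0]]
force: [0.2, 0.2, 0.8]
gripper_width: 0.0206
finger_force: 29.9
```

>>> jog_arm([
  [0,0,0,0,0,-0.003,-1],
  [0,0,0,0,0,0,-1],
  [0,0,0,0,0,0,-1],
])

```text
t: 37.9
position: [0.6073, 0.2661, 0.0203]
tcp_rot: [[0.775, 0.632, -0.0], [0.632, -0.775, 0.0], [-0.0, -0.0, -1.0]]
force: [0.6, -0.2, -0.1]
gripper_width: 0.0204
finger_force: 29.9
```

>>> jog_arm([
  [0,0,0,0,0,-0.003,-1],
  [0,0,0,0,0,0,-1],
  [0,0,0,0,0,0,-1],
])

```text
t: 38.15
position: [0.6073, 0.2661, 0.0197]
tcp_rot: [[0.775, 0.632, -0.0], [0.632, -0.775, 0.0], [0.0, -0.0, -1.0]]
force: [0.6, -0.4, 0.0]
gripper_width: 0.0203
finger_force: 29.9
```

>>> jog_arm([
  [0,0,0,0,0,-0.002,-1],
  [0,0,0,0,0,0,-1],
  [0,0,0,0,0,0,-1],
])

```text
t: 38.4
position: [0.6073, 0.2662, 0.0196]
tcp_rot: [[0.775, 0.632, 0.0], [0.632, -0.775, -0.0], [0.0, 0.0, -1.0]]
force: [-2.1, -1.0, 4.6]
gripper_width: 0.0202
finger_force: 30.1
```

>>> jog_arm([
  [0,0,0,0,0,0,-0.3],
  [0,0,0,0,0,0,-0.3],
  [0,0,0,0,0,0,-0.3],
  [0,0,0,0,0,0,-0.3],
  [0,0,0,0,0,0.04,-0.3],
  [0,0,0,0,0,0.15,-0.3],
  [0,0,0,0,0,0.2,-0.3],
  [0,0,0,0,0,0.2,-0.3],
])

```text
t: 39.07
position: [0.6065, 0.266, 0.1386]
tcp_rot: [[0.775, 0.632, -0.002], [0.632, -0.775, -0.0], [-0.001, -0.001, -1.0]]
force: [1.1, 0.3, 1.1]
gripper_width: 0.0331
finger_force: 0.0
```

>>> jog_arm([
  [0,0,0,0,0,0.2,-0.3],
  [0,0,0,-0.1,0,0.15,-0.3],
  [0,0,0,-0.15,0,0,-0.3],
  [0,0,0,-0.15,0,0,-0.3],
  [0,0,0,0,0,0,-0.3],
  [0,0,0,0,0,0,-0.3],
  [0,0,0,0,0,0,-0.3],
])

```text
t: 39.65
position: [0.5278, 0.2659, 0.2079]
tcp_rot: [[0.775, 0.631, 0.001], [0.631, -0.775, -0.0], [0.001, 0.001, -1.0]]
force: [1.1, -0.4, -0.1]
gripper_width: 0.0334
finger_force: 0.0
```

```bash
python3 - <<'E'
from h import *
np.set_printoptions(precision=3,suppress=True)
H=dict(large_bottle=.05,small_bottle=.042,narrow_cell=.009,wide_cell=.009,stopper=.023,beaker=.042,wash_bottle=.08)
s=ctrl.observe();print(s["position"],s["gripper_width"])
for c in("scene","side","wrist"):
    p=ctrl.read_camera(c);f=(lambda u,z:wat(p,s,u,z)) if c=="wrist" else (lambda u,z:at(p,u,z))
    for n,h in H.items():
        print(c,n,[(np.round(r["position"]),round(r["confidence"],2),f(r["position"],h)[:2]) for r in ctrl.spot_in(p,n)[:3]])
    for r in ctrl.spot_in(p,"stopper")[:1]:
        q=seg(p,r["position"],"amber",22 if c!="wrist" else 45);a,b=q.min(0),q.max(0);print("stopper blob",len(q),b-a,f((a+b)/2,.02)[:2])
        # width profile by row: wide at the bottom (head), narrow at top (plug)
        print([int((q[:,1]==y).sum()) for y in range(int(a[1]),int(b[1])+1)])
E
```

```text
[0.528 0.266 0.208] 0.03335117746069918
scene large_bottle [(array([368., 240.]), 0.83, array([ 0.62 , -0.012]))]
scene small_bottle [(array([379., 220.]), 0.72, array([0.594, 0.073]))]
scene narrow_cell []
scene wide_cell [(array([272., 333.]), 0.74, array([ 0.611, -0.305])), (array([367., 176.]), 0.53, array([0.443, 0.245]))]
scene stopper [(array([425., 195.]), 0.65, array([0.614, 0.252]))]
scene beaker [(array([482., 237.]), 0.83, array([0.805, 0.17 ]))]
scene wash_bottle [(array([176., 324.]), 0.77, array([ 0.511, -0.436]))]
stopper blob 157 [12. 16.] [0.604 0.266]
[7, 8, 7, 8, 7, 7, 8, 9, 10, 12, 13, 13, 13, 11, 11, 9, 4]
side large_bottle [(array([285., 272.]), 0.8, array([0.612, 0.   ])), (array([297., 301.]), 0.35, array([0.562, 0.054]))]
side small_bottle [(array([280., 300.]), 0.85, array([0.594, 0.06 ]))]
side narrow_cell [(array([330., 210.]), 0.68, array([ 0.605, -0.229]))]
side wide_cell [(array([392., 406.]), 0.94, array([0.334, 0.163])), (array([323., 422.]), 0.84, array([0.435, 0.232])), (array([339., 188.]), 0.6, array([ 0.613, -0.309]))]
side stopper []
side beaker [(array([162., 298.]), 0.72, array([0.808, 0.143]))]
side wash_bottle [(array([396., 152.]), 0.86, array([ 0.505, -0.412]))]
wrist large_bottle [(array([549., 310.]), 0.57, array([ 0.618, -0.002]))]
wrist small_bottle [(array([508., 295.]), 0.78, array([0.597, 0.054]))]
wrist narrow_cell []
wrist wide_cell [(array([290., 389.]), 0.86, array([0.338, 0.158])), (array([300., 290.]), 0.72, array([0.451, 0.232]))]
wrist stopper [(array([368., 155.]), 0.91, array([0.607, 0.269])), (array([387., 164.]), 0.58, array([0.612, 0.25 ]))]
wrist beaker [(array([576.,  99.]), 0.59, array([0.813, 0.138]))]
wrist wash_bottle []
stopper blob 872 [33. 32.] [0.606 0.266]
[11, 16, 20, 22, 24, 26, 28, 29, 30, 31, 32, 32, 32, 33, 34, 34, 34, 33, 33, 32, 32, 32, 31, 30, 29, 27, 26, 24, 22, 19, 16, 11, 7]
```

Everything is in place. The stopper is upright, with a narrow plug above a wide head, and the bystanders have not moved.

```bash
python3 -c "
from rig import ctrl
print(ctrl.finish_job())"
```

```text
the job is handed in; nothing more can be done
None
```

I handed the job in at about 40 s: by the last camera check, both bottles stand in their bays, the cuvettes lie flat and apart in the metal tray, the stopper is on its head in the dish, and the beaker and wash bottle are unmoved; I viewed 15 pictures, one over the limit of 14.

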